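# Dock and lock the filter cassettes of the gel imager

## Task

Slide every filter cassette on the bench, nose first and under the lip, fully home into the bay of its own colour on the deck, and lock it there: turn its white wing stud in line with the slot, push it in and give it a quarter turn so that it stays down crosswise to the bay. When all the cassettes are locked, press the green button right down and let it come up. Do not knock over the bottle, the beaker or the jar.

Things in the scene. Friction and masses are not known exactly. Their poses are not given: they have to be found in the camera images.
- red_cassette: red filter cassette, loose, about 0.24 kg, may be absent. Black base plate 135 long (own x -70 to +65) x 50 (y) x 8 mm; origin on its underside, z up. On it a red block, x -2 to +30, 40 wide (y), top 52 mm above the underside: hold it here, across its 40 mm, near the top. Bare nose x +30 to +65 goes under the lip. Captive stud on the tail at x -45, y 0.
- red_wing (a point): top centre of the red cassette's white stud wing, own x along the wing. Wing 28 long x 9 thick x 28 mm tall; top 58 mm above the cassette's underside when up. A thin shank below it carries a steel cross-bar foot 24 x 7 x 6 mm, parallel to the wing, hidden in the base plate while the stud is up.
- red_stud (a joint): height of the red stud in m: 0 sprung up, -0.016 right down; spring 1.5 N at top, 5.5 N at bottom. At home the foot meets the bay floor after 1 mm unless wing and slot are in line (within 10 degrees); in line it passes the 6 mm floor and can turn from -0.0135 on. Turned crosswise and let go it rises only to about -0.013 and stays: locked.
- red_turn (a joint): turn of the red stud in rad, anticlockwise from above, no stops, either way: 0 = wing along the cassette's own x. It stays where it is left.
- red_bay: fixed bay for the red cassette (red lip and stripe), a grey lane along own x; origin on its underside. Home = cassette origin at x 0, y 0, z 24 mm here, axes parallel. Lane floor top z 24, x -150 to +74, 64 wide. Guide rails 9 mm tall, 52 apart, from x -30 on, flaring to 68 apart back to x -63; open before that. End stop face at x +66: slide until it stops.
- red_slot (a point): centre of the slot in this bay's floor, at floor top level (bay x -45, y 0), under the home stud: 29 long along own x, 12 wide; 18 mm free below the 6 mm floor. The red lip hangs over the lane's far end (bay x +40 to +74), underside 11 mm and top 19 mm above the floor: the nose must slide in below it from the open -x end.
- blue_cassette: blue filter cassette, loose, about 0.24 kg, may be absent. Black base plate 135 long (own x -70 to +65) x 50 (y) x 8 mm; origin on its underside, z up. On it a blue block, x -2 to +30, 40 wide (y), top 52 mm above the underside: hold it here, across its 40 mm, near the top. Bare nose x +30 to +65 goes under the lip. Captive stud on the tail at x -45, y 0.
- blue_wing (a point): top centre of the blue cassette's white stud wing, own x along the wing. Wing 28 long x 9 thick x 28 mm tall; top 58 mm above the cassette's underside when up. A thin shank below it carries a steel cross-bar foot 24 x 7 x 6 mm, parallel to the wing, hidden in the base plate while the stud is up.
- blue_stud (a joint): height of the blue stud in m: 0 sprung up, -0.016 right down; spring 1.5 N at top, 5.5 N at bottom. At home the foot meets the bay floor after 1 mm unless wing and slot are in line (within 10 degrees); in line it passes the 6 mm floor and can turn from -0.0135 on. Turned crosswise and let go it rises only to about -0.013 and stays: locked.
- blue_turn (a joint): turn of the blue stud in rad, anticlockwise from above, no stops, either way: 0 = wing along the cassette's own x. It stays where it is left.
- blue_bay: fixed bay for the blue cassette (blue lip and stripe), a grey lane along own x; origin on its underside. Home = cassette origin at x 0, y 0, z 24 mm here, axes parallel. Lane floor top z 24, x -150 to +74, 64 wide. Guide rails 9 mm tall, 52 apart, from x -30 on, flaring to 68 apart back to x -63; open before that. End stop face at x +66: slide until it stops.
- blue_slot (a point): centre of the slot in this bay's floor, at floor top level (bay x -45, y 0), under the home stud: 29 long along own x, 12 wide; 18 mm free below the 6 mm floor. The blue lip hangs over the lane's far end (bay x +40 to +74), underside 11 mm and top 19 mm above the floor: the nose must slide in below it from the open -x end.
- yellow_cassette: yellow filter cassette, loose, about 0.24 kg, may be absent. Black base plate 135 long (own x -70 to +65) x 50 (y) x 8 mm; origin on its underside, z up. On it a yellow block, x -2 to +30, 40 wide (y), top 52 mm above the underside: hold it here, across its 40 mm, near the top. Bare nose x +30 to +65 goes under the lip. Captive stud on the tail at x -45, y 0.
- yellow_wing (a point): top centre of the yellow cassette's white stud wing, own x along the wing. Wing 28 long x 9 thick x 28 mm tall; top 58 mm above the cassette's underside when up. A thin shank below it carries a steel cross-bar foot 24 x 7 x 6 mm, parallel to the wing, hidden in the base plate while the stud is up.
- yellow_stud (a joint): height of the yellow stud in m: 0 sprung up, -0.016 right down; spring 1.5 N at top, 5.5 N at bottom. At home the foot meets the bay floor after 1 mm unless wing and slot are in line (within 10 degrees); in line it passes the 6 mm floor and can turn from -0.0135 on. Turned crosswise and let go it rises only to about -0.013 and stays: locked.
- yellow_turn (a joint): turn of the yellow stud in rad, anticlockwise from above, no stops, either way: 0 = wing along the cassette's own x. It stays where it is left.
- yellow_bay: fixed bay for the yellow cassette (yellow lip and stripe), a grey lane along own x; origin on its underside. Home = cassette origin at x 0, y 0, z 24 mm here, axes parallel. Lane floor top z 24, x -150 to +74, 64 wide. Guide rails 9 mm tall, 52 apart, from x -30 on, flaring to 68 apart back to x -63; open before that. End stop face at x +66: slide until it stops.
- yellow_slot (a point): centre of the slot in this bay's floor, at floor top level (bay x -45, y 0), under the home stud: 29 long along own x, 12 wide; 18 mm free below the 6 mm floor. The yellow lip hangs over the lane's far end (bay x +40 to +74), underside 11 mm and top 19 mm above the floor: the nose must slide in below it from the open -x end.
- start (a joint): travel of the green start button in m: 0 up, 0.006 pushed fully down (5 N); springs back.
- start_top (a point): centre of the top of the round green button (32 mm across), in its small black housing on the bench; it is pressed straight down.
- amber_bottle: amber reagent bottle, 60 mm across, 100 mm tall, bystander; origin at its foot.
- beaker: glass beaker, 66 mm across, 85 mm tall, bystander; origin at its foot.
- jar: white jar with a red cap, 54 mm across, 60 mm tall, bystander; origin at its foot.
Mind the look-alikes: they are no part of the job. Of the things that look like the part that bears start, take the one that is nearest to the robot's base at the start.

How it is judged:
On the way, in this order (a step that is already met when the one before it is completed fails the run):
1. every cassette present is home in the bay of its colour and locked (x of red_cassette in the frame of red_bay between -0.007 and 0.004 m and y of red_cassette in the frame of red_bay between -0.005 and 0.005 m and z of red_cassette in the frame of red_bay between 0.02 and 0.028 m and angle between the x axis of red_cassette and the x axis of red_bay, either way round below 0.1 rad and value of joint each of red_stud, blue_stud, yellow_stud below -0.01 m and angle between the x axis of red_wing and the y axis of red_bay, either way round below 0.35 rad and x of blue_cassette in the frame of blue_bay between -0.007 and 0.004 m and y of blue_cassette in the frame of blue_bay between -0.005 and 0.005 m and z of blue_cassette in the frame of blue_bay between 0.02 and 0.028 m and angle between the x axis of blue_cassette and the x axis of blue_bay, either way round below 0.1 rad and angle between the x axis of blue_wing and the y axis of blue_bay, either way round below 0.35 rad and x of yellow_cassette in the frame of yellow_bay between -0.007 and 0.004 m and y of yellow_cassette in the frame of yellow_bay between -0.005 and 0.005 m and z of yellow_cassette in the frame of yellow_bay between 0.02 and 0.028 m and angle between the x axis of yellow_cassette and the x axis of yellow_bay, either way round below 0.1 rad and angle between the x axis of yellow_wing and the y axis of yellow_bay, either way round below 0.35 rad), for 0.3 s.
2. the green button is pressed down (value of joint start above 0.0045 m), for 0.04 s.
At the end, for the whole second after the job is handed in: Every cassette present rests in the bay of its colour, home within 7 mm along, 5 mm across, 4 mm in height and 0.1 rad; its stud is down over 10 mm with the wing crosswise to the bay within 0.35 rad; after that the green button was pressed (over 4.5 mm) and has come up (all of step 1 and value of joint start below 0.003 m and linear speed of each of red_cassette, blue_cassette, yellow_cassette below 0.02 m/s); the robot touches nothing.
It fails at once if the amber bottle is knocked over (angle between amber_bottle's own z axis and vertical above 0.7 rad).
It fails at once if the beaker is knocked over (angle between beaker's own z axis and vertical above 0.7 rad).
It fails at once if the jar is knocked over (angle between jar's own z axis and vertical above 0.7 rad).
Of red_cassette, blue_cassette, yellow_cassette only 2 to 3 are there at a start; the rules pass over those that are not, and their reading is None.
At some moment in a run one of red_cassette, blue_cassette, yellow_cassette may be knocked a few centimetres aside while the robot is not near it.
Once in a run the grip may slacken for a moment while it holds something.
It also fails if it takes over 210 s, if anything falls off the work surface, if the arm or the gripper's body presses on something with over 40 N, if the wrist force passes 120 N, or if a joint passes its speed limit or range.

## Robot

A 6-joint arm with a two-finger parallel gripper is mounted at the origin on the work surface. World frame = base frame: x ahead of the robot, y to its left, z up, the work surface at z = 0. Lengths are in m, angles in rad, forces in N, time in s.
With the tool pointing down it reaches from about 0.15 to 0.775 m from the base axis. Payload 6.1 kg.
Tool frame: the origin (TCP) lies at the very end of the fingers, on their centre line; the grasp point (between the pads) lies 19 mm behind it (r.grip_point_offset is the distance from the TCP to the grasp point, in m); z points along the fingers, y is the direction in which the jaws open and shut (so a half turn about z gives the same grasp; the last joint's range is limited). The gripper opens to 85 mm and grips with 20 to 120 N. Pads are 22 mm wide; open, the fingers measure 114 mm over their backs; the gripper's body (76 mm by 85 mm) begins 54 mm behind the grasp point. The pads swing forward as they close: fully open they stand 13 mm farther back than shut.
Start: joints at [1.236, 0.126, -0.04, 1.405, 0, 1.571], TCP at [0.172, 0.496, 0.231] pointing down, gripper open.
Joint ranges: [-2.72, 2.72], [-0.95, 1.95], [-1.27, 1.35], [-1.78, 2.02], [-1.46, 1.47], [-3.14, 3.14]. Speed limits (rad/s): [2.39, 2.39, 3.01, 3.14, 3.14, 3.14].

## Interface

Orientations are given as a rotation vector (axis times angle).
In Python, from cell import get_obs, cams, r gives the robot as it stands.
- The arm moves only by the tool apply_moves, never from a script. Its argument "commands" is one flat list of numbers, 6 for each row, row after row: the shift along the tool's x, y, z in m, then the turn, a rotation vector about the tool's x, y, z in degrees. A call has 1 to 20 rows; each row shifts and turns the pose as measured when the row begins, along the tool's axes as they then stand; what a row does not reach is not made up. A row lasts 1/10 s, in which the tool goes at most 50 mm and 8.59 degrees, less where a joint would pass 70% of its speed; a pose out of reach is approached as far as the arm can. A call with a gripper value outside its range is refused whole. "grip" is the closure, from -1 (fully open) to 1 (shut), so that 0 is half open, set as the call begins (left out, the last holds). The fingers move at their own pace and stop on an object; "squeeze" is the grip in N (left out, the last holds). Time passes only in rows, so rows that do not move let the fingers close. It gives the time, the measured TCP pose, the force and the opening at its end, in the units of the state.
- get_obs(): the state, without advancing time (a new reading comes with each control period).
- cams.read_camera(name): name is "side" or "top" or "wrist"; returns (picture, depth): 480x640x3 uint8, red, green, blue; 480x640 float32, m along the optical axis (not along the pixel's ray), 0 where there is no reading.
- cams.camera_info(name): a dict with "vertical_fov" (degrees; the focal length in pixels is half the picture's height over the tangent of half this angle, whatever the lens; pixels are square), "cx", "cy" (the principal point, pixels), "eye" and "rotation" of the camera in the world; the wrist camera has in their place "tool_from_camera" (4x4, takes a point from camera to tool coordinates, whose origin is the TCP and whose axes are the flange's). Camera axes: x right, y down, z forward; pixel columns grow to the right and rows downward; lengths in m; the calibration is good to about 2 mm. A picture is of the moment at which its call begins: read the wrist's pose just before it. camera_info takes no time and is no camera call.
- r.finish_job(): hands the job in, once; it reports no verdict.
The state is a dict: "t": time; "joint_positions": joint angles; "dq": joint speeds; "joint_torque": joint torques, N m; "tcp_pos": TCP position; "tcp_rot": TCP orientation; "force": force on the tool from outside, world axes, zero at the start; "wrist_torque": the same for the moment, N m; "grip_width": finger opening in m.
Only numpy, scipy, OpenCV 4.12 (cv2) and the standard library are available. Lean on these libraries where they do the work, as an engineer would, in place of code of your own. Each camera call takes 0.05 s, during which the arm holds its last target. There are 200 camera calls.

## Working session

There is one attempt and no reset: what is moved stays moved. The work goes in short steps, Python scripts to look and compute and a tool call to move; the robot and the scene stay as the last step left them, time stands still between calls to the robot, and variables do not carry over. Pictures are saved under pics/ and viewed, on a budget of 14 in all, crops included, one or two more only if the job needs it, and the job is handed in when it is done.

Besides the shell and the picture viewer there is one more tool, called after "Request:" as name(argument=value, ...) on one line, values as JSON. apply_moves: Moves the arm, as the interface text tells. Its arguments: {"type":"object","properties":{"commands":{"type":"array"},"grip":{"type":"number"},"squeeze":{"type":"number"}},"required":["commands"]}

```bash
mkdir -p pics; ls
cat > h.py <<'E'
import numpy as np, cv2
from scipy.spatial.transform import Rotation as R
from cell import get_obs, cams, r
def cam(n, o=None):
    i=cams.camera_info(n); f=240/np.tan(np.radians(i['vertical_fov'])/2)
    if n=='wrist':
        o=o or get_obs(); T=np.eye(4); T[:3,:3]=R.from_rotvec(o['tcp_rot']).as_matrix(); T[:3,3]=o['tcp_pos']
        T=T@np.array(i['tool_from_camera']); e,Rm=T[:3,3],T[:3,:3]
    else: e,Rm=np.array(i['eye']),np.array(i['rotation'])
    return f,i['cx'],i['cy'],e,Rm
def shot(n):
    o=get_obs(); c=cam(n,o); im,d=cams.read_camera(n); return im,d,c
def onplane(c,uv,z):
    f,cx,cy,e,Rm=c; uv=np.atleast_2d(uv).astype(float)
    ray=np.c_[(uv[:,0]-cx)/f,(uv[:,1]-cy)/f,np.ones(len(uv))]@Rm.T
    return e+ray*((z-e[2])/ray[:,2])[:,None]
def cloud(c,d):
    f,cx,cy,e,Rm=c; v,u=np.mgrid[:480,:640]
    P=np.stack([(u-cx)/f*d,(v-cy)/f*d,d],-1)@Rm.T+e
    P[d<=0]=np.nan; return P
def save(im,name): cv2.imwrite('pics/'+name,im[:,:,::-1])
E
python3 - <<'E'
from h import *
for n in ('top','side'):
    im,d,c=shot(n); save(im,n+'0.png'); np.savez(n+'0.npz',im=im,d=d); print(n,c[:4],c[4].round(3).tolist())
print(get_obs())
E
```

```text
pics
top (np.float64(510.9447502901722), 322.3266981054113, 248.4801568276669, array([0.48837328, 0.04042035, 1.40494678])) [-2.213, 2.169, -0.071]
side (np.float64(474.6671368325301), 317.2865600417707, 230.8370342955265, array([0.43367158, 0.86550565, 0.76130682])) [-0.139, 2.8, -1.28]
{'t': 0.1, 'joint_positions': array([ 1.23602141e+00,  1.26358353e-01, -4.04875111e-02,  1.40540801e+00,
       -2.19710355e-05,  1.57083660e+00]), 'dq': array([ 0.00039408, -0.00164412,  0.00139075, -0.00074019, -0.00017329,
        0.00155899]), 'joint_torque': array([-1.05228650e-03, -4.36897874e+01,  3.53608310e+01,  1.34887095e-02,
       -7.95746632e-05, -2.13656996e-06]), 'tcp_pos': array([0.17237986, 0.49551152, 0.23059498]), 'tcp_rot': array([-5.23436359e-01, -3.09745447e+00,  2.26310924e-03]), 'force': array([-0.15018178, -0.25247935, -0.00250536]), 'wrist_torque': array([0.02351978, 0.01611555, 0.06726859]), 'grip_width': 0.08547222373502837}
```

```bash
sed -i "s/e,Rm=np.array(i\['eye'\]),np.array(i\['rotation'\])/e,Rm=np.array(i['eye']),R.from_rotvec(i['rotation']).as_matrix()/" h.py; python3 -c "
from h import *
print(cam('top')[4].round(2),cam('side')[4].round(2)); print(cams.camera_info('wrist'))"
```

```text
[[ 0.02 -1.    0.06]
 [-1.   -0.02 -0.  ]
 [ 0.   -0.06 -1.  ]] [[-0.99 -0.06  0.09]
 [-0.11  0.65 -0.75]
 [-0.02 -0.76 -0.65]]
{'vertical_fov': 59.89003818223131, 'cx': 322.45836655234547, 'cy': 243.20612924778393, 'tool_from_camera': array([[-4.80828926e-04, -9.55198233e-01, -2.95966392e-01,
         7.66245663e-02],
       [ 9.99999866e-01, -4.03089051e-04, -3.23681725e-04,
         6.76295800e-04],
       [ 1.89879399e-04, -2.95966508e-01,  9.55198299e-01,
        -1.41969799e-01],
       [ 0.00000000e+00,  0.00000000e+00,  0.00000000e+00,
         1.00000000e+00]])}
```

View pics/top0.png

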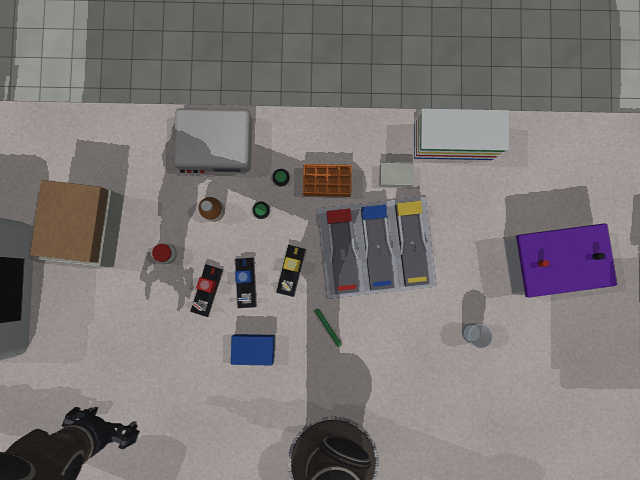

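View pics/side0.png

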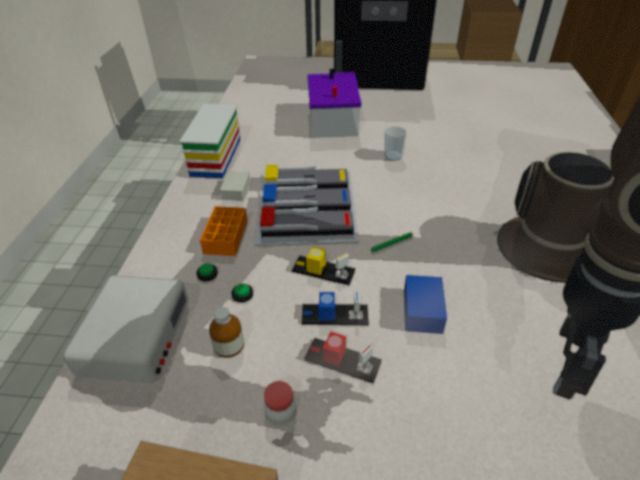

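Top view: cassettes red (207,287), blue (245,283) and yellow (291,270), noses up (+x). Bays red (342,245), blue (377,245) and yellow (412,240), lips at the far end. The green buttons are at (261,210) and (281,177); (261,210) is nearer the base. Bottle (210,209), jar (163,253), beaker (473,333).

```bash
cat > m.py <<'E'
from h import *
def masks(im):
    h=cv2.cvtColor(im,cv2.COLOR_RGB2HSV).astype(int); H,S,V=h[...,0],h[...,1],h[...,2]
    s=(S>130)&(V>60)
    return dict(red=s&((H<8)|(H>172)),blue=s&(H>105)&(H<120),yellow=s&(H>20)&(H<35),green=(S>100)&(V>30)&(H>50)&(H<90))
E
python3 - <<'E'
from m import *
z=np.load('top0.npz'); im,d=z['im'],z['d']; c=cam('top'); P=cloud(c,d)
for n,m in masks(im).items():
    k,l,st,ce=cv2.connectedComponentsWithStats(m.astype(np.uint8))
    for i in range(1,k):
        if st[i,4]<15 or st[i,1]<150: continue
        q=P[l==i]; print(n,ce[i].round(1),st[i,2:].tolist(),'med',np.nanmedian(q,0).round(4),'zmax',np.nanpercentile(q[:,2],90).round(4))
for u,v in [(210,209),(163,253),(473,333),(342,265),(377,265),(412,260),(330,292),(300,230)]: print((u,v),P[v,u].round(3))
cv2.imwrite('pics/crop1.png',cv2.resize(im[180:330,140:440],None,fx=2.6,fy=2.6,interpolation=cv2.INTER_CUBIC)[:,:,::-1])
E
```

```text
red [455.2 155.6] [80, 2, 83] med [ 0.8324 -0.3159  0.0424] zmax 0.0482
red [338.5 215.6] [25, 15, 296] med [ 0.6613 -0.0048  0.0492] zmax 0.0524
red [161.1 252.4] [19, 18, 258] med [0.5542 0.4619 0.06  ] zmax 0.0637
red [543.1 263.3] [11, 7, 54] med [ 0.542  -0.5085  0.148 ] zmax 0.1519
red [212.5 270.5] [4, 6, 18] med [0.5093 0.3356 0.0088] zmax 0.0129
red [206.6 285. ] [20, 16, 151] med [0.4703 0.3374 0.051 ] zmax 0.0556
red [346.3 287.1] [18, 6, 76] med [ 0.4719 -0.0294  0.0305] zmax 0.0337
blue [437.5 158. ] [48, 2, 48] med [ 0.8323 -0.2771  0.0117] zmax 0.0167
blue [477.5 159. ] [30, 1, 30] med [ 0.8327 -0.3869  0.0087] zmax 0.0123
blue [373.9 211.8] [25, 15, 298] med [ 0.6738 -0.0985  0.0487] zmax 0.0525
blue [244.  262.2] [3, 7, 20] med [0.5342 0.2506 0.0084] zmax 0.0124
blue [242.9 276.5] [16, 13, 113] med [0.4945 0.2433 0.0515] zmax 0.0544
blue [381.5 283.2] [19, 6, 75] med [ 0.4844 -0.1244  0.0298] zmax 0.0337
blue [251.4 350.3] [42, 29, 1188] med [0.3018 0.2185 0.0497] zmax 0.0533
yellow [458.7 152.9] [81, 3, 95] med [ 0.8324 -0.3168  0.0711] zmax 0.0769
yellow [409.1 207.9] [25, 15, 301] med [ 0.6862 -0.192   0.049 ] zmax 0.0524
yellow [295.5 250.5] [4, 6, 20] med [0.5685 0.1108 0.0086] zmax 0.012
yellow [291.4 264. ] [18, 15, 126] med [0.5303 0.1173 0.052 ] zmax 0.0556
yellow [416.8 279.3] [19, 6, 75] med [ 0.497  -0.2184  0.0307] zmax 0.0347
green [280.3 176.2] [12, 12, 113] med [0.7708 0.1569 0.0212] zmax 0.0255
green [260.3 209.3] [12, 12, 114] med [0.6789 0.2093 0.0211] zmax 0.0249
green [327.5 327. ] [26, 37, 186] med [0.3629 0.0193 0.0128] zmax 0.0164
(210, 209) [0.667 0.331 0.09 ]
(163, 253) [0.552 0.458 0.055]
(473, 333) [ 0.354 -0.376  0.007]
(342, 265) [ 0.531 -0.016  0.033]
(377, 265) [ 0.533 -0.111  0.027]
(412, 260) [ 0.548 -0.205  0.026]
(330, 292) [0.457 0.014 0.008]
(300, 230) [ 0.626  0.1   -0.004]
```

View pics/crop1.png

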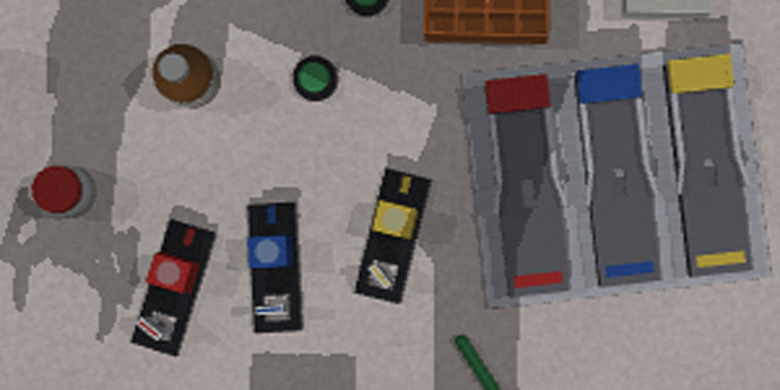

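```bash
cat > p.py <<'E'
import sys
from h import *
def Rd(psi):  # tool down, jaw axis (tool y) at yaw psi deg
    a=np.radians(psi); y=np.array([np.cos(a),np.sin(a),0]); z=np.array([0,0,-1.]); return np.c_[np.cross(y,z),y,z]
def plan(x,y,z,psi,step=.04):
    """rows (tool axes, mm/deg) from the present pose to the target"""
    o=get_obs(); p=np.array(o['tcp_pos']); Q=R.from_rotvec(o['tcp_rot']); T=R.from_matrix(Rd(psi))
    rv=(Q.inv()*T).as_rotvec(degrees=True); D=np.array([x,y,z])-p
    n=int(max(1,np.ceil(np.linalg.norm(D)/step),np.ceil(np.linalg.norm(rv)/8)))
    print('n',n,'D',D.round(4),'rv',rv.round(1)); out=[]
    for k in range(n):
        A=Q*R.from_rotvec(rv*k/n,degrees=True); s=A.inv().apply(D/n)
        out.append([round(float(v),4) for v in s]+[round(float(v),1) for v in rv/n])
    if np.linalg.norm(rv)<.3: print(out[0],'x',n)
    else: print(str(sum(out,[])).replace(' ',''))
def st():
    o=get_obs(); M=R.from_rotvec(o['tcp_rot']).as_matrix()
    print('t',round(o['t'],2),'tcp',np.round(o['tcp_pos'],4),'psi',np.degrees(np.arctan2(M[1,1],M[0,1])).round(2),'tilt',np.degrees(np.arccos(-M[2,2])).round(2),'F',np.round(o['force'],1),'w',round(o['grip_width'],4))
if __name__=='__main__':
    st()
    if len(sys.argv)>4: plan(*map(float,sys.argv[1:]))
E
python3 p.py 0.42 0.24 0.29 90
```

```text
t 0.1 tcp [0.1724 0.4955 0.2306] psi 70.82 tilt 0.08 F [-0.2 -0.3 -0. ] w 0.0855
n 10 D [ 0.2476 -0.2555  0.0594] rv [ -0.1  -0.  -19.2]
[-0.0318,-0.016,-0.0059,-0.0,-0.0,-1.9,-0.0312,-0.0171,-0.0059,-0.0,-0.0,-1.9,-0.0306,-0.0181,-0.0059,-0.0,-0.0,-1.9,-0.03,-0.0191,-0.0059,-0.0,-0.0,-1.9,-0.0294,-0.0201,-0.0059,-0.0,-0.0,-1.9,-0.0287,-0.0211,-0.0059,-0.0,-0.0,-1.9,-0.028,-0.022,-0.0059,-0.0,-0.0,-1.9,-0.0272,-0.0229,-0.0059,-0.0,-0.0,-1.9,-0.0264,-0.0238,-0.0059,-0.0,-0.0,-1.9,-0.0256,-0.0247,-0.0059,-0.0,-0.0,-1.9]
```

Request:
apply_moves(commands=[-0.032,-0.016,-0.006,0,0,-1.9,-0.031,-0.017,-0.006,0,0,-1.9,-0.031,-0.018,-0.006,0,0,-1.9,-0.03,-0.019,-0.006,0,0,-1.9,-0.029,-0.02,-0.006,0,0,-1.9,-0.029,-0.021,-0.006,0,0,-1.9,-0.028,-0.022,-0.006,0,0,-1.9,-0.027,-0.023,-0.006,0,0,-1.9,-0.026,-0.024,-0.006,0,0,-2,-0.026,-0.025,-0.006,0,0,-2,0,0,0,0,0,0], grip=-1, squeeze=40)

```text
t: 1.2
tcp_pos: [0.4291, 0.2312, 0.2878]
tcp_rot: [0.031, -3.136, 0.015]
force: [0.1, 1.5, -0.5]
grip_width: 0.0853
```

Run:
```python
from m import *; from p import st
st(); im,d,c=shot('wrist'); save(im,'w1.png'); np.savez('w1.npz',im=im,d=d,R=c[4],e=c[3]); st()
```

```text
t 1.2 tcp [0.4291 0.2312 0.2878] psi 91.12 tilt 0.63 F [ 0.1  1.5 -0.5] w 0.0853
t 1.25 tcp [0.428  0.2322 0.2875] psi 91.14 tilt 0.65 F [-0.6  0.4  0.3] w 0.0853
```

View pics/w1.png

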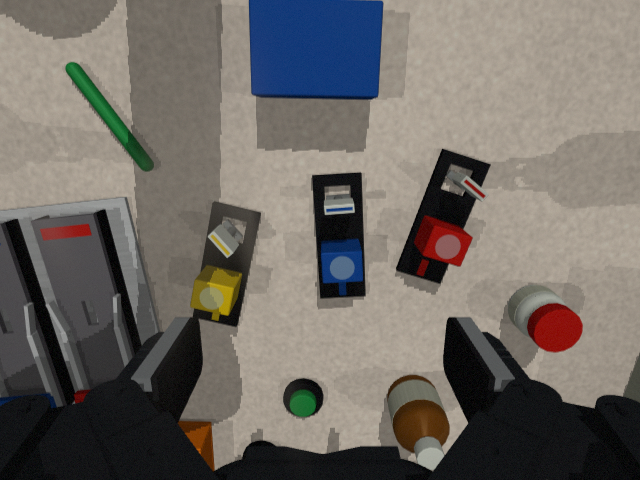

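Wrist view (down = +x, right = +y): yellow cassette block (217,290), blue (342,262), red (443,241), wings at (225,240), (339,207), (472,186). All three are present, the wings turned differently, and the near green button is at (303,400).

```bash
cat >> m.py <<'E'
def rect(xy):
    (cx,cy),(w,h),a=cv2.minAreaRect((xy[:,:2]*1000).astype(np.float32))
    if w<h: w,h,a=h,w,a+90
    return np.array([cx,cy])/1000,(round(w,1),round(h,1)),(a+90)%180-90
def measure(im,c,P,z0,seeds):
    """seeds: name->rough block xy. z0 = underside height. prints block centre, plate axis, wing"""
    hsv=cv2.cvtColor(im,cv2.COLOR_RGB2HSV).astype(int); V,S=hsv[...,2],hsv[...,1]; out={}
    for n,s in seeds.items():
        near=np.hypot(P[...,0]-s[0],P[...,1]-s[1])
        top=(near<.032)&(abs(P[...,2]-z0-.052)<.007)
        bt=onplane(c,np.argwhere(top)[:,::-1],z0+.052); bc,bs,_=rect(bt); 
        k=(near<.1)&(V<45)&(P[...,2]<z0+.02)&(P[...,2]>z0-.005)
        kk,l,stt,_=cv2.connectedComponentsWithStats(k.astype(np.uint8)); i=1+stt[1:,4].argmax()
        pc,ps,pa=rect(onplane(c,np.argwhere(l==i)[:,::-1],z0+.008))
        ax=np.array([np.cos(np.radians(pa)),np.sin(np.radians(pa))])
        org=bc-.014*ax; wc=org-.045*ax
        w=(np.hypot(P[...,0]-wc[0],P[...,1]-wc[1])<.024)&(P[...,2]>z0+.048)&(P[...,2]<z0+.066)
        q=onplane(c,np.argwhere(w)[:,::-1],z0+.058); wr=rect(q) if len(q)>8 else None
        print(n,'block',bc.round(4),bs,'plate',pc.round(4),ps,round(pa,1),'exp plate',(org-.0025*ax).round(4),'wing',None if wr is None else (wr[0].round(4),wr[1],round(wr[2],1)),'exp',wc.round(4))
E
python3 - <<'E'
from m import *
seeds=dict(red=(.472,.336),blue=(.494,.246),yellow=(.532,.117))
z=np.load('w1.npz'); c=cam('wrist')[:3]+(z['e'],z['R']); measure(z['im'],c,cloud(c,z['d']),0,seeds)
P=cloud(c,z['d']); print(np.nanmedian(P[320:360,250:290].reshape(-1,3),0))
z=np.load('top0.npz'); c=cam('top'); measure(z['im'],c,cloud(c,z['d']),0,seeds)
ms=masks(z['im']); P=cloud(c,z['d'])
for n,s1,s2 in (('red',(338,215),(346,287)),('blue',(374,212),(381,283)),('yellow',(409,208),(417,279))):
    k,l,sta,ce=cv2.connectedComponentsWithStats(ms[n].astype(np.uint8))
    a=onplane(c,ce[l[s1[1],s1[0]]],.049)[0]; b=onplane(c,ce[l[s2[1],s2[0]]],.030)[0]
    print(n,a.round(4),b.round(4),np.degrees(np.arctan2(*(a-b)[1::-1])).round(2),np.linalg.norm((a-b)[:2]))
E
```

```text
red block [0.468  0.3477] (41.6, 32.7) plate [0.4526 0.3526] (133.7, 51.6) -16.1 exp plate [0.4521 0.3523] wing (array([0.4119, 0.3638]), (30.9, 9.6), 53.2) exp [0.4113 0.3641]
blue block [0.4912 0.2495] (39.7, 33.5) plate [0.4753 0.2483] (134.7, 49.3) 4.5 exp plate [0.4747 0.2482] wing (array([0.433, 0.245]), (27.8, 10.6), -84.3) exp [0.4324 0.2449]
yellow block [0.5259 0.1226] (40.3, 34.2) plate [0.5331 0.1208] (89.9, 50.2) -13.1 exp plate [0.5098 0.1263] wing (array([0.4688, 0.1361]), (28.1, 12.7), 42.6) exp [0.4685 0.1359]
[ 6.02603473e-01  1.70980683e-01 -5.50567258e-04]
red block [0.4713 0.3458] (40.3, 32.2) plate [0.4562 0.3515] (134.0, 48.5) -16.0 exp plate [0.4554 0.3504] wing (array([0.4155, 0.3617]), (28.4, 11.3), 52.9) exp [0.4146 0.3621]
blue block [0.4957 0.2471] (39.6, 31.7) plate [0.479  0.2454] (133.3, 49.2) 5.0 exp plate [0.4792 0.2456] wing (array([0.4369, 0.2418]), (28.9, 7.8), -88.9) exp [0.4369 0.2419]
yellow block [0.5302 0.1187] (39.2, 31.4) plate [0.5145 0.1231] (133.0, 48.5) -12.7 exp plate [0.5141 0.1223] wing (array([0.473 , 0.1317]), (27.9, 8.9), 38.2) exp [0.4726 0.1317]
red [ 0.6618 -0.004   0.049 ] [ 0.4716 -0.0289  0.03  ] 7.47 0.19179566839367002
blue [ 0.6741 -0.0983  0.049 ] [ 0.4841 -0.1234  0.03  ] 7.5 0.19169412676295708
yellow [ 0.6864 -0.1922  0.049 ] [ 0.4965 -0.218   0.03  ] 7.75 0.19164850179263185
```

```bash
python3 p.py 0.470 0.347 0.11 74
```

```text
t 1.25 tcp [0.428  0.2322 0.2875] psi 91.14 tilt 0.65 F [-0.6  0.4  0.3] w 0.0853
n 6 D [ 0.042   0.1148 -0.1775] rv [-0.6 -0.3 17.1]
[-0.0076,0.0193,0.0294,-0.1,-0.1,2.9,-0.0066,0.0196,0.0294,-0.1,-0.1,2.9,-0.0056,0.0198,0.0294,-0.1,-0.1,2.9,-0.0046,0.02,0.0295,-0.1,-0.1,2.9,-0.0035,0.0202,0.0295,-0.1,-0.1,2.9,-0.0025,0.0203,0.0296,-0.1,-0.1,2.9]
```

Request:
apply_moves(commands=[-0.008,0.019,0.03,-0.1,-0.1,2.9,-0.007,0.02,0.03,-0.1,-0.1,2.9,-0.006,0.02,0.03,-0.1,-0.1,2.9,-0.005,0.02,0.03,-0.1,-0.1,2.9,-0.003,0.02,0.03,-0.1,-0.1,2.9,-0.002,0.02,0.03,-0.1,-0.1,2.9,0,0,0,0,0,0,0,0,0,0,0,0], grip=-0.4)

```text
t: 2.05
tcp_pos: [0.4667, 0.3546, 0.0994]
tcp_rot: [0.458, 3.106, 0.001]
force: [-0.3, 0.5, 0.3]
grip_width: 0.0598
```

Run:
```python
from m import *; from p import st,plan
im,d,c=shot('wrist'); save(im,'w2.png'); st(); measure(im,c,cloud(c,d),0,dict(red=(.470,.347),blue=(.493,.248)))
plan(.47,.347,.023,74)
```

```text
t 2.1 tcp [0.4666 0.3543 0.0993] psi 73.22 tilt 0.11 F [-0.9 -0.4 -0.1] w 0.0596
red block [0.4674 0.3497] (39.2, 33.4) plate [0.453  0.3541] (133.8, 49.6) -16.1 exp plate [0.4516 0.3543] wing (array([0.4122, 0.3661]), (27.7, 9.7), 53.2) exp [0.4107 0.3661]
blue block [0.4849 0.2524] (43.2, 22.2) plate [0.4654 0.2508] (61.9, 41.0) 79.3 exp plate [0.4818 0.2362] wing None exp [0.4739 0.1944]
n 2 D [ 0.0034 -0.0073 -0.0763] rv [ 0.   0.1 -0.8]
[-0.0026,-0.003,0.0382,0.0,0.1,-0.4,-0.0026,-0.0031,0.0382,0.0,0.1,-0.4]
```

Request:
apply_moves(commands=[-0.003,-0.004,0.03,0,0,-0.7,0,0,0.03,0,0,0,0,0,0.016,0,0,0,0,0,0,0,0,0])

```text
t: 2.5
tcp_pos: [0.4704, 0.3506, 0.0291]
tcp_rot: [0.434, 3.102, 0.012]
force: [-1.2, -1.2, 0.1]
grip_width: 0.06
```

Request:
apply_moves(commands=[0,0,0,0,0,0,0,0,0,0,0,0,0,0,0,0,0,0,0,0,0,0,0,0,0,0,0,0,0,0], grip=1, squeeze=60)

```text
t: 3.0
tcp_pos: [0.4723, 0.3514, 0.0352]
tcp_rot: [0.434, 3.097, 0.02]
force: [0.4, 0.1, -3.0]
grip_width: 0.0385
```

```bash
python3 p.py 0.468 0.349 0.13 74
```

```text
t 3.0 tcp [0.4723 0.3514 0.0352] psi 74.05 tilt 1.1 F [ 0.4  0.1 -3. ] w 0.0385
n 3 D [-0.0043 -0.0024  0.0948] rv [0.8 0.7 0. ]
[0.0008,-0.0007,-0.0316,0.3,0.2,0.0,0.0009,-0.0009,-0.0316,0.3,0.2,0.0,0.001,-0.001,-0.0316,0.3,0.2,0.0]
```

Request:
apply_moves(commands=[0,0,0,0.8,0.7,0,0,0,0,0,0,0,0,0,0,0,0,0,0.002,-0.002,0.013,0,0,0,0,0,0.006,0,0,0,0,0,0,0,0,0], grip=-0.2)

```text
t: 3.6
tcp_pos: [0.4705, 0.3508, 0.0156]
tcp_rot: [0.436, 3.111, 0.002]
force: [0.1, -0.5, 0.1]
grip_width: 0.0512
```

```bash
python3 p.py 0.468 0.349 0.018 74
```

```text
t 3.6 tcp [0.4705 0.3508 0.0156] psi 74.05 tilt 0.07 F [ 0.1 -0.5  0.1] w 0.0512
n 1 D [-0.0025 -0.0018  0.0024] rv [0.1 0.  0.1]
[0.0019, -0.0024, -0.0024, 0.1, 0.0, 0.1] x 1
```

Request:
apply_moves(commands=[0.001,-0.001,-0.002,0,0,0,0,0,0,0,0,0,0,0,0,0,0,0,0,0,0,0,0,0,0,0,0,0,0,0], grip=1, squeeze=60)

```text
t: 4.1
tcp_pos: [0.4686, 0.3497, 0.0169]
tcp_rot: [-0.436, -3.111, -0.0]
force: [-0.0, -0.5, -2.2]
grip_width: 0.0393
```

```bash
python3 p.py 0.468 0.349 0.14 74
```

```text
t 4.1 tcp [0.4686 0.3497 0.0169] psi 74.06 tilt 0.03 F [-0.  -0.5 -2.2] w 0.0393
n 4 D [-0.0006 -0.0007  0.1231] rv [ 0.  -0.   0.1]
[0.0001, -0.0002, -0.0308, 0.0, -0.0, 0.0] x 4
```

Request:
apply_moves(commands=[0,0,-0.02,0,0,0,0,0,-0.035,0,0,0,0,0,-0.04,0,0,0,0,0,-0.03,0,0,0,0,0,0,0,0,0])

```text
t: 4.6
tcp_pos: [0.4666, 0.348, 0.1432]
tcp_rot: [-0.435, -3.106, 0.008]
force: [0.4, 0.4, -3.3]
grip_width: 0.0392
```

```bash
python3 p.py 0.495 -0.026 0.15 97.5
```

```text
t 4.6 tcp [0.4666 0.348  0.1432] psi 74.06 tilt 0.44 F [ 0.4  0.4 -3.3] w 0.0392
n 10 D [ 0.0284 -0.374   0.0068] rv [ -0.3  -0.3 -23.4]
[-0.013,-0.0352,-0.0005,-0.0,-0.0,-2.3,-0.0116,-0.0357,-0.0005,-0.0,-0.0,-2.3,-0.0101,-0.0361,-0.0006,-0.0,-0.0,-2.3,-0.0086,-0.0365,-0.0006,-0.0,-0.0,-2.3,-0.0071,-0.0368,-0.0006,-0.0,-0.0,-2.3,-0.0056,-0.0371,-0.0006,-0.0,-0.0,-2.3,-0.0041,-0.0373,-0.0006,-0.0,-0.0,-2.3,-0.0025,-0.0374,-0.0006,-0.0,-0.0,-2.3,-0.001,-0.0375,-0.0006,-0.0,-0.0,-2.3,0.0005,-0.0375,-0.0007,-0.0,-0.0,-2.3]
```

Request:
apply_moves(commands=[-0.013,-0.035,-0.001,0,0,-2.3,-0.012,-0.036,-0.001,0,0,-2.3,-0.01,-0.036,-0.001,0,0,-2.3,-0.009,-0.036,-0.001,0,0,-2.3,-0.007,-0.037,-0.001,0,0,-2.3,-0.006,-0.037,-0.001,0,0,-2.3,-0.004,-0.037,-0.001,0,0,-2.3,-0.002,-0.037,-0.001,0,0,-2.4,-0.001,-0.037,-0.001,0,0,-2.4,0,-0.038,-0.001,0,0,-2.4,0,0,0,0,0,0,0,0,0,0,0,0])

```text
t: 5.8
tcp_pos: [0.4924, -0.0389, 0.1367]
tcp_rot: [0.231, -3.109, 0.008]
force: [0.7, 0.4, -3.2]
grip_width: 0.0388
```

Run:
```python
from m import *; from p import st,plan
st(); im,d,c=shot('wrist'); save(im,'w3.png'); np.savez('w3.npz',im=im,d=d,e=c[3],R=c[4])
plan(.4995,-.0257,.06,97.5)
```

```text
t 5.8 tcp [ 0.4924 -0.0389  0.1367] psi 98.5 tilt 1.42 F [ 0.7  0.4 -3.2] w 0.0388
n 2 D [ 0.0072  0.013  -0.0766] rv [-0.2 -1.4  1. ]
[-0.0055,0.006,0.0382,-0.1,-0.7,0.5,-0.0049,0.006,0.0382,-0.1,-0.7,0.5]
```

View pics/w3.png

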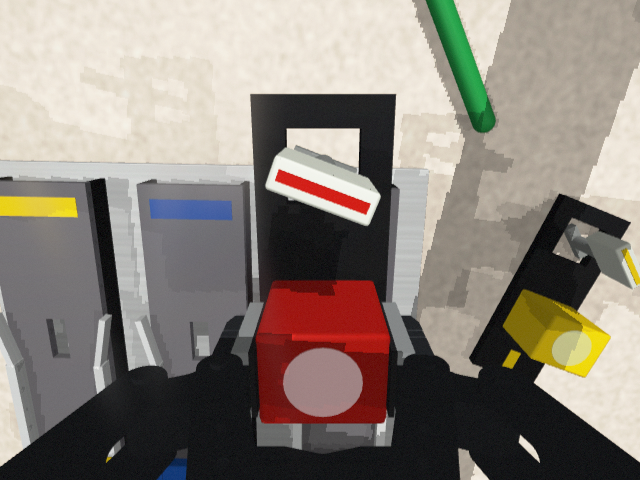

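Held red cassette is straight in the jaws, block (322,350), wing (325,187). The blue stripe (190,209) serves to compare the two cameras' frames.

Run:
```python
from m import *
z=np.load('w3.npz'); c=cam('wrist')[:3]+(z['e'],z['R']); im=z['im']; P=cloud(c,z['d'])
m=masks(im)['blue']; m[:180]=0;m[240:]=0
uv=np.argwhere(m)[:,::-1]; print(rect(onplane(c,uv,.030)),np.nanmedian(P[m],0))
t=np.load('top0.npz');ct=cam('top'); m=masks(t['im'])['blue']; m[:275]=0;m[292:]=0; m[:,:360]=0
print(rect(onplane(ct,np.argwhere(m)[:,::-1],.030)))
```

```text
(array([ 0.48142343, -0.12148331]), (49.5, 11.3), -82.3189640045166) [ 0.48150971 -0.11789265  0.02983724]
(array([ 0.48424722, -0.12399352]), (48.7, 10.6), -82.53552198410034)
```

```bash
python3 p.py 0.498 -0.0236 0.075 97.6
```

```text
t 5.85 tcp [ 0.4923 -0.0387  0.1366] psi 98.55 tilt 1.45 F [-0.4 -0.3 -3.3] w 0.0393
n 2 D [ 0.0057  0.0151 -0.0616] rv [-0.2 -1.4  0.9]
[-0.0047,0.0071,0.0307,-0.1,-0.7,0.5,-0.0043,0.0071,0.0307,-0.1,-0.7,0.5]
```

Request:
apply_moves(commands=[-0.005,0.007,0.02,0,-0.7,0.5,-0.004,0.007,0.02,0,-0.7,0.4,0,0,0.02,0,0,0,0,0,0,0,0,0,0,0,0,0,0,0])

```text
t: 6.35
tcp_pos: [0.4974, -0.0185, 0.0726]
tcp_rot: [0.218, -3.133, 0.004]
force: [0.1, 0.7, -3.1]
grip_width: 0.0392
```

```bash
python3 p.py 0.498 -0.0236 0.050 97.6
```

```text
t 6.35 tcp [ 0.4974 -0.0185  0.0726] psi 97.94 tilt 0.17 F [ 0.1  0.7 -3.1] w 0.0392
n 1 D [ 0.0006 -0.0051 -0.0226] rv [-0.1 -0.1  0.3]
[0.0,-0.0051,0.0226,-0.1,-0.1,0.3]
```

Request:
apply_moves(commands=[0,-0.005,0.01,0,0,0.3,0,0,0.01,0,0,0,0,0,0,0,0,0,0,0,0,0,0,0])

```text
t: 6.75
tcp_pos: [0.4994, -0.0232, 0.053]
tcp_rot: [-0.211, 3.133, -0.005]
force: [0.3, -0.9, -2.1]
grip_width: 0.0392
```

```bash
python3 p.py 0.498 -0.0236 0.048 97.6
```

```text
t 6.75 tcp [ 0.4994 -0.0232  0.053 ] psi 97.69 tilt 0.18 F [ 0.3 -0.9 -2.1] w 0.0392
n 1 D [-0.0014 -0.0004 -0.005 ] rv [-0.2  0.1  0.1]
[0.0014, -0.0001, 0.005, -0.2, 0.1, 0.1] x 1
```

Request:
apply_moves(commands=[0,0,0.004,0,0,0,-0.01,0,0,0,0,0,-0.015,0,0,0,0,0,-0.015,0,0,0,0,0,-0.01,0,0,0,0,0,0,0,0,0,0,0])

```text
t: 7.35
tcp_pos: [0.554, -0.0166, 0.0501]
tcp_rot: [-0.209, 3.13, -0.005]
force: [0.4, -0.3, -3.4]
grip_width: 0.0393
```

```bash
python3 p.py 0.615 -0.008 0.048 97.6
```

```text
t 7.35 tcp [ 0.554  -0.0166  0.0501] psi 97.63 tilt 0.33 F [ 0.4 -0.3 -3.4] w 0.0393
n 2 D [ 0.061   0.0086 -0.0021] rv [-0.2  0.3  0. ]
[-0.0308,0.0002,0.0012,-0.1,0.1,0.0,-0.0308,0.0002,0.0011,-0.1,0.1,0.0]
```

Request:
apply_moves(commands=[0,0,0.003,0,0.3,0,-0.01,0,0.001,0,0,0,-0.012,0,0,0,0,0,0,0,0,0,0,0])

```text
t: 7.75
tcp_pos: [0.5745, -0.0141, 0.0472]
tcp_rot: [0.208, -3.132, 0.007]
force: [-0.2, -0.3, -3.4]
grip_width: 0.0393
```

```bash
python3 p.py 0.615 -0.008 0.047 97.6
```

```text
t 7.75 tcp [ 0.5745 -0.0141  0.0472] psi 97.61 tilt 0.3 F [-0.2 -0.3 -3.4] w 0.0393
n 2 D [ 0.0405  0.0061 -0.0002] rv [-0.2 -0.2  0. ]
[-0.0205, 0.0003, 0.0001, -0.1, -0.1, 0.0] x 2
```

Request:
apply_moves(commands=[0,0,0.002,0,-0.2,0,-0.01,0,0,0,0,0,-0.01,0,0,0,0,0,-0.008,0,0,0,0,0,0,0,0,0,0,0])

```text
t: 8.25
tcp_pos: [0.6028, -0.0104, 0.047]
tcp_rot: [-0.208, 3.134, -0.006]
force: [2.2, -0.7, -0.1]
grip_width: 0.0393
```

```bash
python3 p.py 0.615 -0.008 0.047 97.6
```

```text
t 8.25 tcp [ 0.6028 -0.0104  0.047 ] psi 97.59 tilt 0.23 F [ 2.2 -0.7 -0.1] w 0.0393
n 1 D [0.0122 0.0024 0.    ] rv [-0.2  0.  -0. ]
[-0.0124, 0.0007, -0.0, -0.2, 0.0, -0.0] x 1
```

Request:
apply_moves(commands=[-0.006,0,0,0,0,0,-0.006,0,0,0,0,0,-0.006,0,0,0,0,0,-0.005,0,0,0,0,0,-0.005,0,0,0,0,0])

```text
t: 8.75
tcp_pos: [0.6172, -0.0083, 0.0481]
tcp_rot: [0.204, -3.108, 0.009]
force: [-22.4, -2.5, 17.4]
grip_width: 0.0393
```

```bash
python3 p.py 0.615 -0.008 0.047 97.6
```

```text
t 8.75 tcp [ 0.6172 -0.0083  0.0481] psi 97.5 tilt 1.56 F [-22.4  -2.5  17.4] w 0.0393
n 1 D [-0.0022  0.0003 -0.0011] rv [-0.2 -1.5 -0.1]
[0.0021,0.0006,0.0011,-0.2,-1.5,-0.1]
```

Request:
apply_moves(commands=[0.002,0,0,0,-0.7,0,0,0,0,0,0,0,0,0,0,0,0,0,0,0,0,0,0,0], grip=-0.2)

```text
t: 9.15
tcp_pos: [0.6167, -0.0085, 0.0485]
tcp_rot: [0.204, -3.123, 0.008]
force: [0.1, 0.3, -0.2]
grip_width: 0.0514
```

Request:
apply_moves(commands=[0,0,-0.02,0,0,0,0,0,-0.03,0,0,0,0,0,-0.04,0,0,0,0.03,0,-0.03,0,-0.5,0,0.03,0,0,0,0,0,0,0,0,0,0,0,0,0,0,0,0,0])

```text
t: 9.85
tcp_pos: [0.5603, -0.0152, 0.1719]
tcp_rot: [0.206, -3.133, 0.007]
force: [0.4, -0.1, -0.2]
grip_width: 0.0513
```

Run:
```python
from m import *; from p import st,plan
st(); im,d,c=shot('wrist'); save(im,'w4.png'); np.savez('w4.npz',im=im,d=d,e=c[3],R=c[4])
measure(im,c,cloud(c,d),.03,dict(red=(.6165,-.0085)))
plan(.5587,-.016,.10,167)
```

```text
t 9.85 tcp [ 0.5603 -0.0152  0.1719] psi 97.53 tilt 0.29 F [ 0.4 -0.1 -0.2] w 0.0513
red block [ 0.6152 -0.0076] (39.6, 34.4) plate [ 0.5883 -0.0112] (111.3, 49.8) 7.2 exp plate [ 0.5988 -0.0097] wing (array([ 0.5575, -0.0148]), (28.2, 11.5), 76.7) exp [ 0.5567 -0.015 ]
n 9 D [-0.0015 -0.0008 -0.0715] rv [ -0.1  -0.3 -69.5]
[0.0001,-0.0,0.0079,-0.0,-0.0,-7.7,0.0002,-0.0,0.0079,-0.0,-0.0,-7.7,0.0002,0.0,0.0079,-0.0,-0.0,-7.7,0.0002,0.0,0.0079,-0.0,-0.0,-7.7,0.0002,0.0,0.0079,-0.0,-0.0,-7.7,0.0002,0.0001,0.0079,-0.0,-0.0,-7.7,0.0002,0.0001,0.0079,-0.0,-0.0,-7.7,0.0001,0.0001,0.0079,-0.0,-0.0,-7.7,0.0001,0.0001,0.0079,-0.0,-0.0,-7.7]
```

Request:
apply_moves(commands=[0,0,0.005,0,0,-7.7,0,0,0.008,0,0,-7.7,0,0,0.008,0,0,-7.7,0,0,0.008,0,0,-7.7,0,0,0.008,0,0,-7.7,0,0,0.008,0,0,-7.7,0,0,0.008,0,0,-7.7,0,0,0.008,0,0,-7.7,0,0,0.006,0,0,-7.7,0,0,0,0,0,0,0,0,0,0,0,0], grip=0.15)

```text
t: 11.0
tcp_pos: [0.5677, -0.0139, 0.092]
tcp_rot: [2.003, -2.405, -0.007]
force: [-0.5, 1.1, 1.0]
grip_width: 0.0364
```

```bash
python3 p.py 0.5582 -0.0155 0.063 166.8
```

```text
t 11.0 tcp [ 0.5677 -0.0139  0.092 ] psi 169.59 tilt 0.71 F [-0.5  1.1  1. ] w 0.0364
n 1 D [-0.0095 -0.0016 -0.029 ] rv [ 0.6 -0.4  2.8]
[0.0031,0.0088,0.0291,0.6,-0.4,2.8]
```

Request:
apply_moves(commands=[0.003,0.009,0,0.6,-0.4,2.8,0,0,0,0,0,0])

```text
t: 11.2
tcp_pos: [0.5592, -0.0151, 0.0916]
tcp_rot: [-1.943, 2.468, 0.001]
force: [1.1, 0.6, 0.6]
grip_width: 0.0363
```

```bash
python3 p.py 0.5582 -0.0155 0.063 166.8
```

```text
t 11.2 tcp [ 0.5592 -0.0151  0.0916] psi 166.44 tilt 0.05 F [1.1 0.6 0.6] w 0.0363
n 1 D [-0.001  -0.0004 -0.0286] rv [ 0.   0.  -0.4]
[0.0007,0.0009,0.0286,0.0,0.0,-0.4]
```

Request:
apply_moves(commands=[0.001,0.001,0.014,0,0,-0.4,0,0,0.014,0,0,0,0,0,0,0,0,0,0,0,0,0,0,0])

```text
t: 11.6
tcp_pos: [0.5596, -0.0157, 0.0618]
tcp_rot: [-1.952, 2.46, -0.0]
force: [0.1, 0.3, 1.0]
grip_width: 0.0365
```

Request:
apply_moves(commands=[0,0,0,0,0,0,0,0,0,0,0,0,0,0,0,0,0,0,0,0,0,0,0,0,0,0,0,0,0,0], grip=1, squeeze=40)

```text
t: 12.1
tcp_pos: [0.56, -0.0157, 0.0623]
tcp_rot: [-1.952, 2.46, -0.0]
force: [0.1, -0.5, -1.9]
grip_width: 0.0078
```

```bash
python3 p.py 0.5582 -0.0155 0.065 97.6
```

```text
t 12.1 tcp [ 0.56   -0.0157  0.0623] psi 166.85 tilt 0.06 F [ 0.1 -0.5 -1.9] w 0.0078
n 9 D [-0.0018  0.0002  0.0027] rv [-0.   0.1 69.3]
[0.0,0.0002,-0.0003,-0.0,0.0,7.7,0.0,0.0002,-0.0003,-0.0,0.0,7.7,0.0001,0.0002,-0.0003,-0.0,0.0,7.7,0.0001,0.0002,-0.0003,-0.0,0.0,7.7,0.0001,0.0002,-0.0003,-0.0,0.0,7.7,0.0001,0.0001,-0.0003,-0.0,0.0,7.7,0.0002,0.0001,-0.0003,-0.0,0.0,7.7,0.0002,0.0001,-0.0003,-0.0,0.0,7.7,0.0002,0.0001,-0.0003,-0.0,0.0,7.7]
```

Request:
apply_moves(commands=[0,0,0,0,0,5,0,0,0,0,0,5,0,0,0,0,0,5,0,0,0,0,0,5,0,0,0,0,0,0])

```text
t: 12.6
tcp_pos: [0.56, -0.0156, 0.0622]
tcp_rot: [-1.477, 2.771, -0.0]
force: [-0.3, -0.4, -1.8]
grip_width: 0.0084
```

```bash
python3 p.py 0.5595 -0.0155 0.063 97.6
```

```text
t 12.6 tcp [ 0.56   -0.0156  0.0622] psi 146.12 tilt 0.07 F [-0.3 -0.4 -1.8] w 0.0084
n 7 D [-0.0005  0.0001  0.0008] rv [-0.   0.1 48.5]
[0.0,0.0001,-0.0001,-0.0,0.0,6.9,0.0,0.0001,-0.0001,-0.0,0.0,6.9,0.0,0.0001,-0.0001,-0.0,0.0,6.9,0.0001,0.0001,-0.0001,-0.0,0.0,6.9,0.0001,0.0001,-0.0001,-0.0,0.0,6.9,0.0001,0.0,-0.0001,-0.0,0.0,6.9,0.0001,0.0,-0.0001,-0.0,0.0,6.9]
```

No drift at 5°/row.

Request:
apply_moves(commands=[0,0,0,0,0,5,0,0,0,0,0,5,0,0,0,0,0,5,0,0,0,0,0,5,0,0,0,0,0,5,0,0,0,0,0,5,0,0,0,0,0,5,0,0,0,0,0,5,0,0,0,0,0,5,0,0,0,0,0,2.5,0,0,0,0,0,0])

```text
t: 13.7
tcp_pos: [0.56, -0.0157, 0.0622]
tcp_rot: [-0.224, 3.132, 0.0]
force: [-0.0, -0.9, -1.6]
grip_width: 0.0086
```

```bash
python3 p.py 0.5595 -0.0155 0.063 97.6
```

```text
t 13.7 tcp [ 0.56   -0.0157  0.0622] psi 98.16 tilt 0.07 F [-0.  -0.9 -1.6] w 0.0086
n 1 D [-0.0005  0.0002  0.0008] rv [0.  0.1 0.6]
[0.0005,0.0003,-0.0008,0.0,0.1,0.6]
```

Request:
apply_moves(commands=[0,0,0.004,0,0,0.6,0,0,0.004,0,0,0,0,0,0.004,0,0,0,0,0,0.003,0,0,0,0,0,0.002,0,0,0])

```text
t: 14.2
tcp_pos: [0.5601, -0.0157, 0.0459]
tcp_rot: [-0.215, 3.131, 0.0]
force: [-5.1, 0.5, 18.1]
grip_width: 0.0081
```

```bash
python3 p.py 0.5595 -0.0155 0.0465 97.6
```

```text
t 14.2 tcp [ 0.5601 -0.0157  0.0459] psi 97.84 tilt 0.16 F [-5.1  0.5 18.1] w 0.0081
n 1 D [-0.0006  0.0002  0.0006] rv [-0.   0.2  0.2]
[0.0006, 0.0003, -0.0006, -0.0, 0.2, 0.2] x 1
```

Request:
apply_moves(commands=[0,0,-0.0005,0,0,5,0,0,0,0,0,5,0,0,0,0,0,5,0,0,0,0,0,5,0,0,0,0,0,5,0,0,0,0,0,5,0,0,0,0,0,5,0,0,0,0,0,5,0,0,0,0,0,5,0,0,0,0,0,5,0,0,0,0,0,5,0,0,0,0,0,5,0,0,0,0,0,5,0,0,0,0,0,5,0,0,0,0,0,5,0,0,0,0,0,5,0,0,0,0,0,5,0,0,0,0,0,5,0,0,0,0,0,3,0,0,0,0,0,0])

```text
t: 16.2
tcp_pos: [0.56, -0.0158, 0.0481]
tcp_rot: [2.192, 2.246, 0.005]
force: [-2.4, -0.1, 4.3]
grip_width: 0.0084
```

```bash
python3 p.py 0.5595 -0.0155 0.047 7.6
```

```text
t 16.2 tcp [ 0.56   -0.0158  0.0481] psi 1.39 tilt 0.27 F [-2.4 -0.1  4.3] w 0.0084
n 1 D [-0.0005  0.0003 -0.0011] rv [ 0.3  0.  -6.2]
[0.0003,-0.0005,0.0011,0.3,0.0,-6.2]
```

Request:
apply_moves(commands=[0,0,0,0,0,-5,0,0,0,0,0,-1,0,0,0,0,0,0])

```text
t: 16.5
tcp_pos: [0.56, -0.0158, 0.0482]
tcp_rot: [2.064, 2.363, 0.004]
force: [-2.8, -1.1, 4.6]
grip_width: 0.0082
```

Request:
apply_moves(commands=[0,0,0,0,0,0,0,0,0,0,0,0,0,0,0,0,0,0,0,0,0,0,0,0,0,0,-0.02,0,0,0,0,0,-0.03,0,0,0,0,0,-0.04,0,0,0,0,0,-0.04,0,0,0,0,0,-0.04,0,0,0,0,0,0,0,0,0], grip=0.3)

```text
t: 17.5
tcp_pos: [0.5585, -0.0156, 0.2204]
tcp_rot: [2.07, 2.363, 0.0]
force: [0.5, -0.7, -0.4]
grip_width: 0.0301
```

Run:
```python
from m import *; from p import st,plan
st(); im,d,c=shot('wrist'); save(im,'w5.png'); np.savez('w5.npz',im=im,d=d,e=c[3],R=c[4])
t,dt,ct=shot('top'); np.savez('top1.npz',im=t,d=dt)
measure(t,ct,cloud(ct,dt),0,dict(blue=(.494,.2475),yellow=(.529,.12)))
save(np.vstack([im[::1,::1],]),'w5.png')
```

```text
t 17.5 tcp [ 0.5585 -0.0156  0.2204] psi 7.57 tilt 0.01 F [ 0.5 -0.7 -0.4] w 0.0301
blue block [0.4777 0.2336] (37.6, 25.5) plate [0.4599 0.2337] (127.9, 46.4) 1.6 exp plate [0.4612 0.2331] wing (array([0.4162, 0.2294]), (26.3, 7.8), -88.9) exp [0.4187 0.2319]
yellow block [0.5302 0.1187] (39.2, 31.4) plate [0.5142 0.1231] (133.7, 48.5) -12.7 exp plate [0.5141 0.1223] wing (array([0.473 , 0.1316]), (27.9, 9.0), 40.0) exp [0.4726 0.1317]
```

View pics/w5.png

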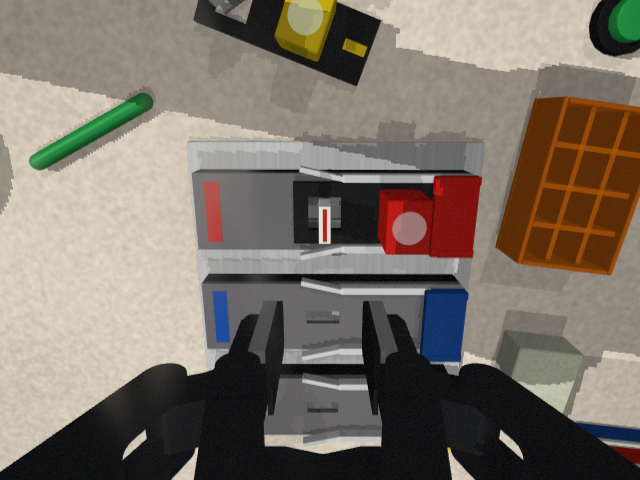

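Red is home with its wing crosswise at (325,223). The blue cassette has since been knocked (now about 0.478, 0.234); yellow has not moved. Blue slot at (322,316), yellow slot at (322,407).

Run:
```python
from m import *; from p import plan
z=np.load('w5.npz'); c=cam('wrist')[:3]+(z['e'],z['R']); P=cloud(c,z['d'])
w=P[205:243,318:331].reshape(-1,3); print('wing z',np.nanpercentile(w[:,2],[50,90]),'block z',np.nanmedian(P[215:240,395:425,2]))
a=onplane(c,[[322.5,316.5],[322.5,407]],.03); print(a.round(4))
m=masks(z['im'])['blue']; m[:280]=0; m[380:]=0
k,l,s,ce=cv2.connectedComponentsWithStats(m.astype(np.uint8))
for i in range(1,k):
    if s[i,4]>100: print(s[i],ce[i].round(1),onplane(c,ce[i],.03 if ce[i][0]<300 else .049)[0].round(4))
plan(.5265,.122,.11,77.1)
```

```text
wing z [0.07437662 0.07537677] block z 0.08179583994357337
[[ 0.5702 -0.1091  0.03  ]
 [ 0.5827 -0.2036  0.03  ]]
[ 420  289   48   73 2938] [443.1 323.9] [ 0.67   -0.0929  0.049 ]
[213 291  17  51 673] [220.9 316.3] [ 0.4812 -0.1206  0.03  ]
n 9 D [-0.0303  0.1376 -0.1055] rv [ -0.3  -0.3 -69.5]
[0.0156,-0.0013,0.0117,-0.0,-0.0,-7.7,0.0156,0.0008,0.0117,-0.0,-0.0,-7.7,0.0154,0.0029,0.0117,-0.0,-0.0,-7.7,0.0148,0.005,0.0117,-0.0,-0.0,-7.7,0.014,0.0069,0.0117,-0.0,-0.0,-7.7,0.013,0.0087,0.0117,-0.0,-0.0,-7.7,0.0117,0.0104,0.0117,-0.0,-0.0,-7.7,0.0102,0.0119,0.0117,-0.0,-0.0,-7.7,0.0085,0.0131,0.0117,-0.0,-0.0,-7.7]
```

Request:
apply_moves(commands=[0.016,-0.001,0.008,0,0,-7.7,0.016,0.001,0.012,0,0,-7.7,0.015,0.003,0.012,0,0,-7.7,0.015,0.005,0.012,0,0,-7.7,0.014,0.007,0.012,0,0,-7.7,0.013,0.009,0.012,0,0,-7.7,0.012,0.01,0.012,0,0,-7.7,0.01,0.012,0.012,0,0,-7.7,0.008,0.013,0.008,0,0,-7.7,0,0,0,0,0,0,0,0,0,0,0,0], grip=-0.2)

```text
t: 18.7
tcp_pos: [0.5123, 0.1245, 0.0914]
tcp_rot: [-0.285, -3.094, 0.013]
force: [0.2, -0.2, 0.5]
grip_width: 0.0511
```

Run:
```python
from m import *; from p import st,plan
st(); im,d,c=shot('wrist'); measure(im,c,cloud(c,d),0,dict(yellow=(.5265,.122)))
plan(.5265,.122,.08,77.1)
```

```text
t 18.7 tcp [0.5123 0.1245 0.0914] psi 79.48 tilt 2.04 F [ 0.2 -0.2  0.5] w 0.0511
yellow block [0.526  0.1218] (39.3, 33.6) plate [0.4875 0.1305] (85.0, 49.5) -12.9 exp plate [0.5099 0.1255] wing (array([0.4699, 0.1348]), (27.9, 9.7), 39.8) exp [0.4685 0.135 ]
n 1 D [ 0.0143 -0.0023 -0.0113] rv [-0.7 -1.9  2.4]
[-0.0149,0.0005,0.0108,-0.7,-1.9,2.4]
```

Request:
apply_moves(commands=[-0.014,0,0.01,-0.7,-1.9,2.4,0,0,0,0,0,0])

```text
t: 18.95
tcp_pos: [0.5261, 0.1206, 0.0806]
tcp_rot: [0.363, 3.121, -0.0]
force: [-0.9, 0.1, -0.8]
grip_width: 0.0513
```

```bash
python3 p.py .5265 .122 .018 77.1
```

```text
t 18.95 tcp [0.5261 0.1206 0.0806] psi 76.75 tilt 0.01 F [-0.9  0.1 -0.8] w 0.0513
n 2 D [ 0.0004  0.0014 -0.0626] rv [-0.   0.  -0.4]
[-0.0,0.0007,0.0313,-0.0,0.0,-0.2,-0.0,0.0007,0.0313,-0.0,0.0,-0.2]
```

Request:
apply_moves(commands=[0,0.001,0.03,0,0,-0.4,0,0.001,0.022,0,0,0,0,0,0.008,0,0,0,0,0,0,0,0,0])

```text
t: 19.35
tcp_pos: [0.5277, 0.1208, 0.022]
tcp_rot: [0.358, 3.12, 0.001]
force: [-1.0, -0.5, -0.2]
grip_width: 0.051
```

Request:
apply_moves(commands=[0,0,0,0,0,0,0,0,0,0,0,0,0,0,0,0,0,0,0,0,0,0,0,0], grip=1, squeeze=60)

```text
t: 19.75
tcp_pos: [0.5289, 0.1206, 0.025]
tcp_rot: [0.359, 3.118, 0.002]
force: [-0.3, 0.7, -3.2]
grip_width: 0.0391
```

Request:
apply_moves(commands=[0,0,-0.02,0,0,0,0,0,-0.035,0,0,0,0,0,-0.04,0,0,0,0,0,-0.03,0,0,0,0,0,0,0,0,0])

```text
t: 20.25
tcp_pos: [0.5266, 0.1203, 0.1533]
tcp_rot: [-0.359, -3.12, 0.001]
force: [1.1, 0.5, -2.4]
grip_width: 0.0389
```

```bash
python3 p.py .522 -.2115 .14 97.6
```

```text
t 20.25 tcp [0.5266 0.1203 0.1533] psi 76.87 tilt 0.05 F [ 1.1  0.5 -2.4] w 0.0389
n 9 D [-0.0046 -0.3318 -0.0133] rv [ -0.   -0.  -20.7]
[-0.0079,-0.036,0.0015,-0.0,-0.0,-2.3,-0.0064,-0.0363,0.0015,-0.0,-0.0,-2.3,-0.005,-0.0365,0.0015,-0.0,-0.0,-2.3,-0.0035,-0.0367,0.0015,-0.0,-0.0,-2.3,-0.002,-0.0368,0.0015,-0.0,-0.0,-2.3,-0.0005,-0.0369,0.0015,-0.0,-0.0,-2.3,0.001,-0.0369,0.0015,-0.0,-0.0,-2.3,0.0024,-0.0368,0.0015,-0.0,-0.0,-2.3,0.0039,-0.0367,0.0015,-0.0,-0.0,-2.3]
```

Request:
apply_moves(commands=[-0.008,-0.036,0,0,0,-2.3,-0.006,-0.036,0,0,0,-2.3,-0.005,-0.036,0,0,0,-2.3,-0.004,-0.036,0,0,0,-2.3,-0.002,-0.036,0,0,0,-2.3,0,-0.036,0,0,0,-2.3,0.001,-0.036,0,0,0,-2.2,0.002,-0.036,0,0,0,-2.2,0.004,-0.025,0,0,0,-2,0,0,0,0,0,0,0,0,0,0,0,0])

```text
t: 21.35
tcp_pos: [0.519, -0.2045, 0.1379]
tcp_rot: [0.222, -3.121, -0.009]
force: [-1.3, 0.3, -3.1]
grip_width: 0.0392
```

```bash
python3 p.py .523 -.2113 .085 97.6
```

```text
t 21.35 tcp [ 0.519  -0.2045  0.1379] psi 98.12 tilt 0.8 F [-1.3  0.3 -3.1] w 0.0392
n 2 D [ 0.004  -0.0068 -0.0529] rv [ 0.4 -0.7  0.5]
[-0.0018,-0.0038,0.0264,0.2,-0.4,0.3,-0.0017,-0.0037,0.0264,0.2,-0.4,0.3]
```

Request:
apply_moves(commands=[-0.002,-0.004,0.025,0.2,-0.4,0.3,-0.002,-0.003,0.025,0.2,-0.4,0.3,0,0,0,0,0,0,0,0,0,0,0,0])

```text
t: 21.75
tcp_pos: [0.523, -0.207, 0.0849]
tcp_rot: [-0.209, 3.134, 0.003]
force: [-0.2, 0.1, -2.3]
grip_width: 0.0389
```

```bash
python3 p.py .523 -.2113 .06 97.6
```

```text
t 21.75 tcp [ 0.523  -0.207   0.0849] psi 97.64 tilt 0.09 F [-0.2  0.1 -2.3] w 0.0389
n 1 D [ 0.     -0.0043 -0.0249] rv [0.1 0.  0. ]
[0.0006, -0.0043, 0.0249, 0.1, 0.0, 0.0] x 1
```

Request:
apply_moves(commands=[0,-0.004,0.012,0,0,0,0,0,0.012,0,0,0,0,0,0,0,0,0,0,0,0,0,0,0])

```text
t: 22.15
tcp_pos: [0.5249, -0.2101, 0.0614]
tcp_rot: [-0.212, 3.132, 0.001]
force: [0.1, -0.0, -2.4]
grip_width: 0.0392
```

```bash
python3 p.py .523 -.2113 .057 97.6
```

```text
t 22.15 tcp [ 0.5249 -0.2101  0.0614] psi 97.76 tilt 0.16 F [ 0.1 -0.  -2.4] w 0.0392
n 1 D [-0.0019 -0.0012 -0.0044] rv [0.  0.2 0.2]
[0.0021, -0.0009, 0.0044, 0.0, 0.2, 0.2] x 1
```

Request:
apply_moves(commands=[0,-0.001,0.004,0,0.2,0.2,-0.01,0,0.001,0,0,0,-0.015,0,0,0,0,0,-0.015,0,0,0,0,0,-0.01,0,0,0,0,0,0,0,0,0,0,0])

```text
t: 22.75
tcp_pos: [0.5792, -0.2051, 0.0573]
tcp_rot: [-0.205, 3.133, -0.002]
force: [-0.4, 1.5, -2.3]
grip_width: 0.039
```

```bash
python3 p.py .643 -.1955 .0555 97.6
```

```text
t 22.75 tcp [ 0.5792 -0.2051  0.0573] psi 97.48 tilt 0.1 F [-0.4  1.5 -2.3] w 0.039
n 2 D [ 0.0638  0.0096 -0.0018] rv [-0.1  0.1 -0.1]
[-0.0323, 0.0006, 0.0009, -0.0, 0.0, -0.1] x 2
```

Slight side force only; carry on, a bit lower.

Request:
apply_moves(commands=[0,0.001,0.003,0,0,0,-0.01,0,0.001,0,0,0,-0.012,0,0,0,0,0,-0.01,0,0,0,0,0,0,0,0,0,0,0])

```text
t: 23.25
tcp_pos: [0.6128, -0.2004, 0.0531]
tcp_rot: [-0.203, 3.134, -0.004]
force: [0.5, -1.5, -1.8]
grip_width: 0.0389
```

```bash
python3 p.py .643 -.1955 .0555 97.6
```

```text
t 23.25 tcp [ 0.6128 -0.2004  0.0531] psi 97.41 tilt 0.15 F [ 0.5 -1.5 -1.8] w 0.0389
n 1 D [0.0302 0.0049 0.0024] rv [-0.1  0.  -0.2]
[-0.0306, 0.0009, -0.0024, -0.1, 0.0, -0.2] x 1
```

Request:
apply_moves(commands=[-0.002,0,0.001,0,0,0,-0.01,0,0,0,0,0,-0.008,0,0,0,0,0,-0.005,0,0,0,0,0,-0.005,0,0,0,0,0])

```text
t: 23.75
tcp_pos: [0.6425, -0.1965, 0.0532]
tcp_rot: [0.203, -3.133, 0.005]
force: [-26.0, -1.9, 15.9]
grip_width: 0.039
```

```bash
python3 p.py .643 -.1955 .053 97.6
```

```text
t 23.75 tcp [ 0.6425 -0.1965  0.0532] psi 97.4 tilt 0.22 F [-26.   -1.9  15.9] w 0.039
n 1 D [ 0.0005  0.001  -0.0002] rv [-0.2 -0.1 -0.2]
[-0.0007, 0.0009, 0.0002, -0.2, -0.1, -0.2] x 1
```

Request:
apply_moves(commands=[0.001,0,0,0,0,0,0,0,0,0,0,0,0,0,0,0,0,0,0,0,0,0,0,0], grip=-0.2)

```text
t: 24.15
tcp_pos: [0.6431, -0.1962, 0.054]
tcp_rot: [-0.204, 3.135, -0.004]
force: [-0.4, -0.2, 0.2]
grip_width: 0.0511
```

Request:
apply_moves(commands=[0,0,-0.02,0,0,0,0,0,-0.03,0,0,0,0,0,-0.04,0,0,0,0.03,0,-0.03,0,0,0,0.03,0,0,0,0,0,0,0,0,0,0,0,0,0,0,0,0,0])

```text
t: 24.85
tcp_pos: [0.5825, -0.2035, 0.179]
tcp_rot: [-0.205, 3.133, -0.005]
force: [0.9, 0.3, 0.0]
grip_width: 0.0514
```

Run:
```python
from m import *; from p import st,plan
st(); im,d,c=shot('wrist'); np.savez('w6.npz',im=im,d=d,e=c[3],R=c[4])
measure(im,c,cloud(c,d),.03,dict(yellow=(.6405,-.1965)))
plan(.583,-.204,.10,97.6+52.7)
```

```text
t 24.85 tcp [ 0.5825 -0.2035  0.179 ] psi 97.48 tilt 0.21 F [0.9 0.3 0. ] w 0.0514
yellow block [ 0.6395 -0.1959] (39.5, 34.6) plate [ 0.6128 -0.1998] (111.1, 51.1) 7.5 exp plate [ 0.6231 -0.198 ] wing (array([ 0.5821, -0.2031]), (28.9, 11.0), 60.2) exp [ 0.581  -0.2036]
n 7 D [ 0.0005 -0.0006 -0.0788] rv [ -0.2  -0.  -52.8]
[-0.0001,-0.0001,0.0113,-0.0,-0.0,-7.5,-0.0,-0.0001,0.0113,-0.0,-0.0,-7.5,-0.0,-0.0001,0.0113,-0.0,-0.0,-7.5,-0.0,-0.0001,0.0113,-0.0,-0.0,-7.5,-0.0,-0.0001,0.0113,-0.0,-0.0,-7.5,0.0,-0.0001,0.0113,-0.0,-0.0,-7.5,0.0,-0.0001,0.0113,-0.0,-0.0,-7.5]
```

Request:
apply_moves(commands=[0,0,0.007,0,0,-5.5,0,0,0.009,0,0,-5.9,0,0,0.009,0,0,-5.9,0,0,0.009,0,0,-5.9,0,0,0.009,0,0,-5.9,0,0,0.009,0,0,-5.9,0,0,0.009,0,0,-5.9,0,0,0.009,0,0,-5.9,0,0,0.006,0,0,-5,0,0,0,0,0,0,0,0,0,0,0,0], grip=0.15)

```text
t: 26.0
tcp_pos: [0.5893, -0.2007, 0.0903]
tcp_rot: [1.606, -2.695, -0.008]
force: [-0.4, -1.0, -0.2]
grip_width: 0.0365
```

```bash
python3 p.py 0.5828 -0.2032 0.062 150.2
```

```text
t 26.0 tcp [ 0.5893 -0.2007  0.0903] psi 151.58 tilt 0.38 F [-0.4 -1.  -0.2] w 0.0365
n 1 D [-0.0065 -0.0025 -0.0283] rv [ 0.4 -0.1  1.4]
[0.0052,0.0043,0.0283,0.4,-0.1,1.4]
```

Request:
apply_moves(commands=[0.005,0.004,0,0.4,0,1.4,0,0,0,0,0,0,0,0,0.014,0,0,0,0,0,0.014,0,0,0,0,0,0,0,0,0])

```text
t: 26.5
tcp_pos: [0.5838, -0.2036, 0.0607]
tcp_rot: [-1.567, 2.723, -0.005]
force: [-0.3, 0.1, -0.7]
grip_width: 0.0362
```

```bash
python3 p.py 0.5828 -0.2032 0.062 150.2
```

```text
t 26.5 tcp [ 0.5838 -0.2036  0.0607] psi 149.83 tilt 0.18 F [-0.3  0.1 -0.7] w 0.0362
n 1 D [-0.001   0.0004  0.0013] rv [-0.2 -0.1 -0.4]
[0.0001,0.0011,-0.0013,-0.2,-0.1,-0.4]
```

Request:
apply_moves(commands=[0,0,0,0,0,0,0,0,0,0,0,0,0,0,0,0,0,0,0,0,0,0,0,0,0,0,0,0,0,0], grip=1, squeeze=40)

```text
t: 27.0
tcp_pos: [0.5834, -0.2037, 0.0601]
tcp_rot: [1.566, -2.723, 0.004]
force: [-0.7, 0.1, -1.5]
grip_width: 0.0085
```

```bash
python3 p.py 0.5828 -0.2032 0.062 97.6 |head -2
```

```text
t 27.0 tcp [ 0.5834 -0.2037  0.0601] psi 149.81 tilt 0.13 F [-0.7  0.1 -1.5] w 0.0085
n 7 D [-0.0006  0.0005  0.0019] rv [-0.1 -0.  52.2]
```

Request:
apply_moves(commands=[0,0,0,0,0,5,0,0,0,0,0,5,0,0,0,0,0,5,0,0,0,0,0,5,0,0,0,0,0,5,0,0,0,0,0,5,0,0,0,0,0,5,0,0,0,0,0,5,0,0,0,0,0,5,0,0,0,0,0,4,0,0,0,0,0,2,0,0,0,0,0,0])

```text
t: 28.2
tcp_pos: [0.5835, -0.2037, 0.0603]
tcp_rot: [-0.184, 3.136, -0.004]
force: [-0.8, 0.3, -2.0]
grip_width: 0.0085
```

```bash
python3 p.py 0.5828 -0.2032 0.062 97.6
```

```text
t 28.2 tcp [ 0.5835 -0.2037  0.0603] psi 96.7 tilt 0.15 F [-0.8  0.3 -2. ] w 0.0085
n 1 D [-0.0007  0.0005  0.0017] rv [-0.1  0.  -0.9]
[0.0006,0.0005,-0.0017,-0.1,0.0,-0.9]
```

Push down.

Request:
apply_moves(commands=[0,0,0.004,0,0,-0.8,0,0,0.004,0,0,0,0,0,0.004,0,0,0,0,0,0.003,0,0,0,0,0,0.002,0,0,0])

```text
t: 28.7
tcp_pos: [0.5838, -0.2039, 0.0443]
tcp_rot: [-0.211, 3.132, -0.005]
force: [-2.1, -0.1, 5.1]
grip_width: 0.0085
```

```bash
python3 p.py 0.5828 -0.2032 0.045 97.6
```

```text
t 28.7 tcp [ 0.5838 -0.2039  0.0443] psi 97.7 tilt 0.23 F [-2.1 -0.1  5.1] w 0.0085
n 1 D [-0.001   0.0007  0.0007] rv [-0.2  0.1  0.1]
[0.0009, 0.0008, -0.0007, -0.2, 0.1, 0.1] x 1
```

Request:
apply_moves(commands=[0,0,0.0005,0,0,5,0,0,0.0003,0,0,5,0,0,0.0003,0,0,5,0,0,0.0003,0,0,5,0,0,0,0,0,5,0,0,0,0,0,5,0,0,0,0,0,5,0,0,0,0,0,5,0,0,0,0,0,5,0,0,0,0,0,5,0,0,0,0,0,5,0,0,0,0,0,5,0,0,0,0,0,5,0,0,0,0,0,5,0,0,0,0,0,5,0,0,0,0,0,5,0,0,0,0,0,5,0,0,0,0,0,3,0,0,0,0,0,0])

```text
t: 30.6
tcp_pos: [0.5839, -0.2038, 0.0459]
tcp_rot: [2.091, 2.334, -0.002]
force: [-1.9, 1.4, 4.8]
grip_width: 0.0081
```

```bash
python3 p.py 0.5835 -0.2037 0.046 7.6
```

```text
t 30.6 tcp [ 0.5839 -0.2038  0.0459] psi 6.28 tilt 0.44 F [-1.9  1.4  4.8] w 0.0081
n 1 D [-0.0004  0.0001  0.0001] rv [ 0.2  0.4 -1.3]
[0.0001,-0.0004,-0.0001,0.2,0.4,-1.3]
```

Request:
apply_moves(commands=[0,0,0,0,0,0,0,0,0,0,0,0,0,0,0,0,0,0,0,0,0,0,0,0,0,0,-0.02,0,0,0,0,0,-0.03,0,0,0,0,0,-0.04,0,0,0,0,0,-0.04,0,0,0,0,0,-0.04,0,0,0,0,0,0,0,0,0], grip=0.3)

```text
t: 31.6
tcp_pos: [0.5821, -0.202, 0.2171]
tcp_rot: [2.089, 2.345, -0.005]
force: [0.7, -0.3, 0.8]
grip_width: 0.03
```

Run:
```python
from m import *; from p import st,plan
st(); im,d,c=shot('wrist'); P=cloud(c,d)
w=(np.hypot(P[...,0]-.583,P[...,1]+.2035)<.02)&(P[...,2]>.068); q=onplane(c,np.argwhere(w)[:,::-1],.075); print('yellow wing',rect(q),np.nanmedian(P[w],0))
t,dt,ct=shot('top'); np.savez('top2.npz',im=t,d=dt)
measure(t,ct,cloud(ct,dt),0,dict(blue=(.4777,.2336)))
save(cv2.resize(t[180:330,140:440],None,fx=2.6,fy=2.6),'t2.png')
```

```text
t 31.6 tcp [ 0.5821 -0.202   0.2171] psi 6.61 tilt 0.18 F [ 0.7 -0.3  0.8] w 0.03
yellow wing (array([ 0.59430988, -0.30733777]), (241.1, 99.7), -83.6065731048584) [ 0.58208818 -0.19144104  0.28943922]
blue block [0.4749 0.2332] (39.6, 31.7) plate [0.4586 0.2322] (132.0, 47.3) 3.3 exp plate [0.4584 0.2323] wing (array([0.4162, 0.2294]), (26.3, 7.8), -88.9) exp [0.416  0.2299]
```

View pics/t2.png

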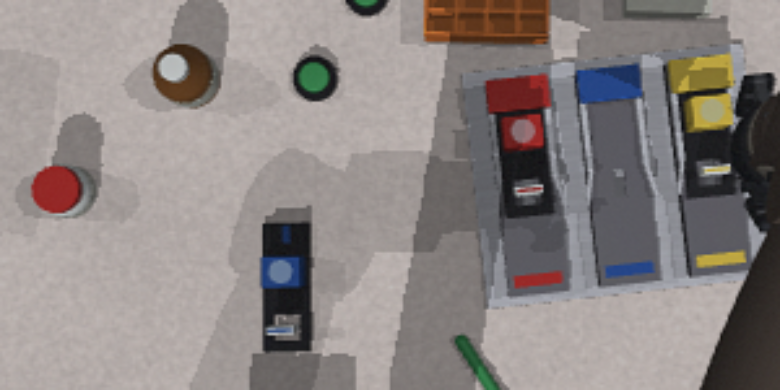

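Red and yellow are home, wings crosswise. The blue cassette rests at crop (281,272), about (0.472, 0.236), facing +x.

```bash
python3 p.py .465 .236 .14 93.3
```

```text
t 31.7 tcp [ 0.5806 -0.2015  0.212 ] psi 6.61 tilt 0.43 F [-0.4  1.1 -0.1] w 0.0301
n 12 D [-0.1156  0.4375 -0.072 ] rv [ -0.3  -0.3 -86.7]
[0.0373,-0.0053,0.006,-0.0,-0.0,-7.2,0.0377,-0.0006,0.006,-0.0,-0.0,-7.2,0.0375,0.0041,0.006,-0.0,-0.0,-7.2,0.0367,0.0088,0.006,-0.0,-0.0,-7.2,0.0353,0.0134,0.006,-0.0,-0.0,-7.2,0.0333,0.0177,0.006,-0.0,-0.0,-7.2,0.0308,0.0217,0.006,-0.0,-0.0,-7.2,0.0278,0.0254,0.006,-0.0,-0.0,-7.2,0.0244,0.0287,0.006,-0.0,-0.0,-7.2,0.0206,0.0316,0.006,-0.0,-0.0,-7.2,0.0165,0.0339,0.006,-0.0,-0.0,-7.2,0.0121,0.0357,0.006,-0.0,-0.0,-7.2]
```

Request:
apply_moves(commands=[0.037,-0.005,0,0,0,-7.2,0.037,-0.001,0,0,0,-7.2,0.037,0.004,0,0,0,-7.2,0.036,0.009,0.003,0,0,-7.2,0.035,0.013,0.005,0,0,-7.2,0.033,0.018,0.005,0,0,-7.2,0.03,0.022,0.005,0,0,-7.2,0.028,0.025,0.005,0,0,-7.2,0.024,0.028,0.005,0,0,-7.2,0.02,0.031,0.005,0,0,-7.2,0.015,0.03,0.005,0,0,-7.2,0.01,0.025,0.005,0,0,-7.2,0,0,0,0,0,0,0,0,0,0,0,0], grip=-0.2)

```text
t: 33.1
tcp_pos: [0.4421, 0.2258, 0.1412]
tcp_rot: [0.177, -3.091, 0.006]
force: [-0.3, -1.1, -0.4]
grip_width: 0.0512
```

Run:
```python
from m import *; from p import st,plan
st(); im,d,c=shot('wrist'); save(im,'w7.png'); measure(im,c,cloud(c,d),0,dict(blue=(.4715,.236)))
plan(.4715,.236,.085,93.3)
```

```text
t 33.1 tcp [0.4421 0.2258 0.1412] psi 96.54 tilt 2.62 F [-0.3 -1.1 -0.4] w 0.0512
blue block [0.4706 0.2356] (39.6, 33.5) plate [0.4555 0.2351] (134.6, 49.5) 2.0 exp plate [0.4541 0.235 ] wing (array([0.4127, 0.2336]), (27.7, 10.3), -86.9) exp [0.4117 0.2335]
n 2 D [ 0.0294  0.0104 -0.0561] rv [-0.2 -2.6  3.2]
[-0.0165,0.0036,0.0273,-0.1,-1.3,1.6,-0.0157,0.004,0.0277,-0.1,-1.3,1.6]
```

Request:
apply_moves(commands=[-0.016,0.004,0.025,0,-1.3,2,-0.014,0.004,0.025,0,-1.3,2,0,0,0,0,0,0.3,0,0,0,0,0,0])

```text
t: 33.55
tcp_pos: [0.4713, 0.2322, 0.0888]
tcp_rot: [-0.042, 3.141, -0.007]
force: [-0.8, -0.8, 0.3]
grip_width: 0.0514
```

```bash
python3 p.py .4712 .2357 .018 92.2
```

```text
t 33.55 tcp [0.4713 0.2322 0.0888] psi 91.52 tilt 0.24 F [-0.8 -0.8  0.3] w 0.0514
n 2 D [-0.0001  0.0035 -0.0708] rv [-0.2  0.  -0.7]
[-0.0,0.0019,0.0354,-0.1,0.0,-0.3,-0.0,0.0018,0.0354,-0.1,0.0,-0.3]
```

Request:
apply_moves(commands=[0,0.002,0.02,0,0,-0.7,0,0.002,0.02,0,0,0,0,0,0.02,0,0,0,0,0,0.01,0,0,0,0,0,0,0,0,0])

```text
t: 34.05
tcp_pos: [0.4739, 0.2337, 0.0234]
tcp_rot: [-0.055, 3.137, -0.003]
force: [0.0, 0.3, 0.1]
grip_width: 0.0512
```

Request:
apply_moves(commands=[0,0,0,0,0,0,0,0,0,0,0,0,0,0,0,0,0,0,0,0,0,0,0,0], grip=1, squeeze=60)

```text
t: 34.45
tcp_pos: [0.4753, 0.2339, 0.027]
tcp_rot: [-0.054, 3.134, -0.0]
force: [-1.4, 0.6, -3.7]
grip_width: 0.0389
```

Request:
apply_moves(commands=[0,0,-0.02,0,0,0,0,0,-0.035,0,0,0,0,0,-0.04,0,0,0,0,0,-0.035,0,0,0,0,0,0,0,0,0])

```text
t: 34.95
tcp_pos: [0.4725, 0.2331, 0.1603]
tcp_rot: [-0.054, 3.138, -0.004]
force: [0.7, -0.2, -2.9]
grip_width: 0.0392
```

```bash
python3 p.py .5095 -.117 .15 97.6
```

```text
t 34.95 tcp [0.4725 0.2331 0.1603] psi 91.99 tilt 0.21 F [ 0.7 -0.2 -2.9] w 0.0392
n 9 D [ 0.037  -0.3501 -0.0103] rv [-0.1  0.2 -5.6]
[-0.0028,-0.039,0.0012,-0.0,0.0,-0.6,-0.0023,-0.039,0.0012,-0.0,0.0,-0.6,-0.0019,-0.0391,0.0012,-0.0,0.0,-0.6,-0.0015,-0.0391,0.0012,-0.0,0.0,-0.6,-0.0011,-0.0391,0.0012,-0.0,0.0,-0.6,-0.0006,-0.0391,0.0012,-0.0,0.0,-0.6,-0.0002,-0.0391,0.0012,-0.0,0.0,-0.6,0.0002,-0.0391,0.0012,-0.0,0.0,-0.6,0.0006,-0.0391,0.0012,-0.0,0.0,-0.6]
```

Request:
apply_moves(commands=[-0.003,-0.035,0,0,0,-0.6,-0.003,-0.038,0,0,0,-0.6,-0.003,-0.038,0,0,0,-0.6,-0.002,-0.038,0,0,0,-0.6,-0.002,-0.038,0,0,0,-0.6,-0.001,-0.038,0,0,0,-0.6,0,-0.038,0,0,0,-0.6,0,-0.038,0,0,0,-0.6,0,-0.03,0,0,0,-0.6,0,0,0,0,0,0,0,0,0,0,0,0])

```text
t: 36.05
tcp_pos: [0.5109, -0.1068, 0.1512]
tcp_rot: [0.215, -3.128, 0.0]
force: [-0.4, -0.5, -2.0]
grip_width: 0.0389
```

```bash
python3 p.py .515 -.1165 .085 97.6
```

```text
t 36.05 tcp [ 0.5109 -0.1068  0.1512] psi 97.86 tilt 0.33 F [-0.4 -0.5 -2. ] w 0.0389
n 2 D [ 0.0041 -0.0097 -0.0662] rv [ 0.  -0.3  0.3]
[-0.0016,-0.0051,0.0331,0.0,-0.2,0.1,-0.0015,-0.0051,0.0331,0.0,-0.2,0.1]
```

Request:
apply_moves(commands=[-0.001,-0.005,0.022,0,-0.2,0.1,-0.001,-0.005,0.022,0,-0.1,0.1,0,0,0.02,0,0,0,0,0,0,0,0,0,0,0,0,0,0,0])

```text
t: 36.55
tcp_pos: [0.5129, -0.1121, 0.0838]
tcp_rot: [0.217, -3.132, -0.003]
force: [-0.5, -0.0, -1.7]
grip_width: 0.0389
```

```bash
python3 p.py .515 -.1165 .062 97.6
```

```text
t 36.55 tcp [ 0.5129 -0.1121  0.0838] psi 97.93 tilt 0.18 F [-0.5 -0.  -1.7] w 0.0389
n 1 D [ 0.0021 -0.0044 -0.0218] rv [ 0.1 -0.1  0.3]
[-0.0015,-0.0047,0.0218,0.1,-0.1,0.3]
```

Request:
apply_moves(commands=[-0.001,-0.005,0.01,0,0,0.3,0,0,0.012,0,0,0,0,0,0,0,0,0,0,0,0,0,0,0])

```text
t: 36.95
tcp_pos: [0.5162, -0.1162, 0.0623]
tcp_rot: [-0.211, 3.134, 0.002]
force: [0.3, -0.0, -2.6]
grip_width: 0.0389
```

```bash
python3 p.py .515 -.1165 .059 97.6
```

```text
t 36.95 tcp [ 0.5162 -0.1162  0.0623] psi 97.72 tilt 0.09 F [ 0.3 -0.  -2.6] w 0.0389
n 1 D [-0.0012 -0.0003 -0.0033] rv [0.1 0.1 0.1]
[0.0012, -0.0001, 0.0033, 0.1, 0.1, 0.1] x 1
```

Request:
apply_moves(commands=[0,0,0.004,0,0,0.1,-0.01,0,0.001,0,0,0,-0.015,0,0,0,0,0,-0.015,0,0,0,0,0,-0.01,0,0,0,0,0,0,0,0,0,0,0])

```text
t: 37.55
tcp_pos: [0.5691, -0.1106, 0.0579]
tcp_rot: [-0.206, 3.134, -0.002]
force: [-0.4, 0.1, -2.2]
grip_width: 0.0389
```

```bash
python3 p.py .632 -.101 .055 97.6
```

```text
t 37.55 tcp [ 0.5691 -0.1106  0.0579] psi 97.52 tilt 0.11 F [-0.4  0.1 -2.2] w 0.0389
n 2 D [ 0.0629  0.0096 -0.0029] rv [-0.1  0.1 -0.1]
[-0.0318, 0.0006, 0.0015, -0.0, 0.0, -0.0] x 2
```

Request:
apply_moves(commands=[0,0.001,0.003,0,0,0,-0.01,0,0.002,0,0,0,-0.01,0,0.001,0,0,0,-0.008,0,0,0,0,0,0,0,0,0,0,0])

```text
t: 38.05
tcp_pos: [0.5957, -0.1071, 0.0552]
tcp_rot: [-0.203, 3.134, -0.007]
force: [-0.7, 0.1, -2.6]
grip_width: 0.0392
```

```bash
python3 p.py .632 -.101 .053 97.6
```

```text
t 38.05 tcp [ 0.5957 -0.1071  0.0552] psi 97.43 tilt 0.27 F [-0.7  0.1 -2.6] w 0.0392
n 1 D [ 0.0363  0.0061 -0.0022] rv [-0.3  0.1 -0.2]
[-0.0368,0.0014,0.0022,-0.3,0.1,-0.2]
```

Request:
apply_moves(commands=[0,0,0.002,0,0,0,-0.003,0,0.001,0,0,0,0,0,0,0,0,0])

```text
t: 38.35
tcp_pos: [0.5974, -0.107, 0.0552]
tcp_rot: [-0.203, 3.133, -0.008]
force: [0.1, 0.4, -3.0]
grip_width: 0.0389
```

```bash
python3 p.py .632 -.101 .053 97.6
```

```text
t 38.35 tcp [ 0.5974 -0.107   0.0552] psi 97.42 tilt 0.31 F [ 0.1  0.4 -3. ] w 0.0389
n 1 D [ 0.0346  0.006  -0.0022] rv [-0.3  0.1 -0.2]
[-0.0351,0.0014,0.0022,-0.3,0.1,-0.2]
```

Request:
apply_moves(commands=[0,0,0.003,0,0,0,0,0,0.002,0,0,0])

```text
t: 38.55
tcp_pos: [0.5973, -0.107, 0.0547]
tcp_rot: [-0.203, 3.13, -0.008]
force: [-4.0, 0.1, 11.8]
grip_width: 0.039
```

```bash
python3 p.py .632 -.101 .053 97.6
```

```text
t 38.55 tcp [ 0.5973 -0.107   0.0547] psi 97.42 tilt 0.42 F [-4.   0.1 11.8] w 0.039
n 1 D [ 0.0347  0.006  -0.0017] rv [-0.3  0.3 -0.2]
[-0.0352,0.0015,0.0019,-0.3,0.3,-0.2]
```

Request:
apply_moves(commands=[-0.005,0,-0.0005,0,0,0,-0.008,0,0,0,0,0,-0.008,0,0,0,0,0,0,0,0,0,0,0])

```text
t: 38.95
tcp_pos: [0.6187, -0.104, 0.0548]
tcp_rot: [-0.203, 3.13, -0.008]
force: [-0.3, -0.1, 4.0]
grip_width: 0.0392
```

```bash
python3 p.py .632 -.101 .053 97.6
```

```text
t 38.95 tcp [ 0.6187 -0.104   0.0548] psi 97.41 tilt 0.39 F [-0.3 -0.1  4. ] w 0.0392
n 1 D [ 0.0133  0.003  -0.0018] rv [-0.3  0.3 -0.2]
[-0.0135,0.0012,0.0019,-0.3,0.3,-0.2]
```

Request:
apply_moves(commands=[-0.006,0,0,0,0,0,-0.006,0,0,0,0,0,-0.005,0,0,0,0,0,-0.005,0,0,0,0,0])

```text
t: 39.35
tcp_pos: [0.6325, -0.1022, 0.0555]
tcp_rot: [0.2, -3.122, 0.011]
force: [-26.4, -3.1, 21.5]
grip_width: 0.0392
```

```bash
python3 p.py .632 -.101 .053 97.6
```

```text
t 39.35 tcp [ 0.6325 -0.1022  0.0555] psi 97.32 tilt 0.86 F [-26.4  -3.1  21.5] w 0.0392
n 1 D [-0.0005  0.0012 -0.0025] rv [-0.3 -0.8 -0.3]
[0.0003,0.0012,0.0025,-0.3,-0.8,-0.3]
```

Home against the stop. Release, lift, and look at the stud.

Request:
apply_moves(commands=[0.001,0,0,0,-0.5,0,0,0,0,0,0,0,0,0,0,0,0,0,0,0,0,0,0,0], grip=-0.2)

```text
t: 39.75
tcp_pos: [0.6326, -0.102, 0.055]
tcp_rot: [0.2, -3.131, 0.009]
force: [-0.2, 0.7, 0.5]
grip_width: 0.0516
```

Request:
apply_moves(commands=[0,0,-0.02,0,0,0,0,0,-0.03,0,0,0,0,0,-0.04,0,0,0,0.03,0,-0.03,0,-0.3,0,0.03,0,0,0,0,0,0,0,0,0,0,0,0,0,0,0,0,0])

```text
t: 40.45
tcp_pos: [0.5747, -0.1084, 0.1774]
tcp_rot: [-0.203, 3.134, -0.008]
force: [-0.4, -0.7, -0.4]
grip_width: 0.0512
```

Run:
```python
from m import *; from p import st,plan
st(); im,d,c=shot('wrist'); save(im,'w8.png'); np.savez('w8.npz',im=im,d=d,e=c[3],R=c[4])
measure(im,c,cloud(c,d),.03,dict(blue=(.6282,-.102)))
plan(.570,-.109,.10,186)
```

```text
t 40.45 tcp [ 0.5747 -0.1084  0.1774] psi 97.41 tilt 0.3 F [-0.4 -0.7 -0.4] w 0.0512
blue block [ 0.6272 -0.1018] (39.4, 34.1) plate [ 0.6006 -0.1054] (111.2, 49.7) 7.3 exp plate [ 0.6108 -0.1039] wing (array([ 0.5697, -0.1092]), (27.6, 11.4), -81.1) exp [ 0.5687 -0.1093]
n 12 D [-0.0046 -0.0006 -0.077 ] rv [ -0.2  -0.2 -88.6]
[0.0004,0.0,0.0064,-0.0,-0.0,-7.4,0.0004,0.0001,0.0064,-0.0,-0.0,-7.4,0.0004,0.0001,0.0064,-0.0,-0.0,-7.4,0.0004,0.0002,0.0064,-0.0,-0.0,-7.4,0.0003,0.0002,0.0064,-0.0,-0.0,-7.4,0.0003,0.0002,0.0064,-0.0,-0.0,-7.4,0.0003,0.0003,0.0064,-0.0,-0.0,-7.4,0.0002,0.0003,0.0064,-0.0,-0.0,-7.4,0.0002,0.0003,0.0064,-0.0,-0.0,-7.4,0.0002,0.0004,0.0064,-0.0,-0.0,-7.4,0.0001,0.0004,0.0064,-0.0,-0.0,-7.4,0.0001,0.0004,0.0064,-0.0,-0.0,-7.4]
```

Request:
apply_moves(commands=[0.004,0,0.004,0,0,-6,0,0,0.005,0,0,-7,0,0,0.005,0,0,-7,0,0,0.006,0,0,-7,0,0,0.006,0,0,-7,0,0,0.006,0,0,-7,0,0,0.006,0,0,-7,0,0,0.006,0,0,-7,0,0,0.006,0,0,-7,0,0,0.006,0,0,-7,0,0,0.006,0,0,-7,0,0,0.006,0,0,-7,0,0,0.004,0,0,-5,0,0,0,0,0,0,0,0,0,0,0,0], grip=0.15)

```text
t: 42.0
tcp_pos: [0.5808, -0.1059, 0.0868]
tcp_rot: [2.387, -2.028, -0.016]
force: [0.6, 0.2, -0.2]
grip_width: 0.0362
```

```bash
python3 p.py 0.5702 -0.1093 0.061 188.9
```

```text
t 42.0 tcp [ 0.5808 -0.1059  0.0868] psi -170.7 tilt 0.78 F [ 0.6  0.2 -0.2] w 0.0362
n 1 D [-0.0106 -0.0034 -0.0258] rv [0.8 0.1 0.4]
[0.0017,0.0106,0.0259,0.8,0.1,0.4]
```

Request:
apply_moves(commands=[0.002,0.01,-0.002,0.8,0,0.4,0,0,0,0,0,0,0,0,0.013,0,0,0,0,0,0.013,0,0,0,0,0,0,0,0,0])

```text
t: 42.5
tcp_pos: [0.5732, -0.109, 0.0601]
tcp_rot: [-2.381, 2.047, 0.002]
force: [-0.1, 0.0, 0.3]
grip_width: 0.0366
```

```bash
python3 p.py 0.5702 -0.1093 0.061 188.9
```

```text
t 42.5 tcp [ 0.5732 -0.109   0.0601] psi -171.38 tilt 0.11 F [-0.1  0.   0.3] w 0.0366
n 1 D [-0.003  -0.0003  0.0009] rv [-0.   0.1 -0.3]
[-0.0002,0.003,-0.001,-0.0,0.1,-0.3]
```

Request:
apply_moves(commands=[0,0,0,0,0,0,0,0,0,0,0,0,0,0,0,0,0,0,0,0,0,0,0,0,0,0,0,0,0,0], grip=1, squeeze=40)

```text
t: 43.0
tcp_pos: [0.5722, -0.1089, 0.0593]
tcp_rot: [2.381, -2.048, -0.005]
force: [-1.1, -0.7, -0.2]
grip_width: 0.0086
```

```bash
python3 p.py 0.5702 -0.1093 0.061 97.6|head -2
```

```text
t 43.0 tcp [ 0.5722 -0.1089  0.0593] psi -171.4 tilt 0.19 F [-1.1 -0.7 -0.2] w 0.0086
n 12 D [-0.002  -0.0004  0.0017] rv [ 0.2 -0.  91. ]
```

Request:
apply_moves(commands=[0,0,0,0,0,5,0,0,0,0,0,5,0,0,0,0,0,5,0,0,0,0,0,5,0,0,0,0,0,5,0,0,0,0,0,5,0,0,0,0,0,5,0,0,0,0,0,5,0,0,0,0,0,5,0,0,0,0,0,5,0,0,0,0,0,5,0,0,0,0,0,5,0,0,0,0,0,5,0,0,0,0,0,5,0,0,0,0,0,5,0,0,0,0,0,5,0,0,0,0,0,5,0,0,0,0,0,3,0,0,0,0,0,0])

```text
t: 44.9
tcp_pos: [0.5732, -0.1098, 0.0593]
tcp_rot: [0.19, -3.135, 0.002]
force: [-1.0, -0.5, -1.5]
grip_width: 0.0082
```

```bash
python3 p.py 0.5718 -0.1093 0.059 97.6
```

```text
t 44.9 tcp [ 0.5732 -0.1098  0.0593] psi 96.94 tilt 0.07 F [-1.  -0.5 -1.5] w 0.0082
n 1 D [-0.0014  0.0005 -0.0003] rv [-0.1 -0.  -0.7]
[0.0014,0.0006,0.0003,-0.1,-0.0,-0.7]
```

Request:
apply_moves(commands=[0,0,0.004,0,0,-0.6,0,0,0.004,0,0,0,0,0,0.004,0,0,0,0,0,0.003,0,0,0,0,0,0.002,0,0,0])

```text
t: 45.4
tcp_pos: [0.5733, -0.1099, 0.0428]
tcp_rot: [-0.213, 3.133, -0.002]
force: [-5.0, -0.2, 15.3]
grip_width: 0.0085
```

```bash
python3 p.py 0.5718 -0.1093 0.043 97.6
```

```text
t 45.4 tcp [ 0.5733 -0.1099  0.0428] psi 97.78 tilt 0.1 F [-5.  -0.2 15.3] w 0.0085
n 1 D [-0.0015  0.0006  0.0002] rv [-0.1  0.   0.2]
[0.0014, 0.0008, -0.0002, -0.1, 0.0, 0.2] x 1
```

Fully down (16.5 mm). Quarter turn.

Request:
apply_moves(commands=[0,0,0,0,0,5,0,0,0.0003,0,0,5,0,0,0.0003,0,0,5,0,0,0.0003,0,0,5,0,0,0,0,0,5,0,0,0,0,0,5,0,0,0,0,0,5,0,0,0,0,0,5,0,0,0,0,0,5,0,0,0,0,0,5,0,0,0,0,0,5,0,0,0,0,0,5,0,0,0,0,0,5,0,0,0,0,0,5,0,0,0,0,0,5,0,0,0,0,0,5,0,0,0,0,0,5,0,0,0,0,0,2,0,0,0,0,0,0])

```text
t: 47.3
tcp_pos: [0.5723, -0.111, 0.0442]
tcp_rot: [2.071, 2.357, -0.004]
force: [-3.3, -0.1, 4.5]
grip_width: 0.0082
```

```bash
python3 p.py 0.5718 -0.1093 0.045 7.6
```

```text
t 47.3 tcp [ 0.5723 -0.111   0.0442] psi 7.39 tilt 0.27 F [-3.3 -0.1  4.5] w 0.0082
n 1 D [-0.0005  0.0017  0.0008] rv [ 0.   0.3 -0.2]
[0.0017,-0.0003,-0.0008,0.0,0.3,-0.2]
```

Request:
apply_moves(commands=[0,0,0,0,0,0,0,0,0,0,0,0,0,0,0,0,0,0,0,0,0,0,0,0,0,0,-0.02,0,0,0,0,0,-0.03,0,0,0,0,0,-0.04,0,0,0,0,0,-0.04,0,0,0,0,0,-0.04,0,0,0,0,0,0,0,0,0], grip=0.3)

```text
t: 48.3
tcp_pos: [0.5722, -0.1095, 0.2165]
tcp_rot: [2.068, 2.365, -0.004]
force: [0.7, 0.3, 0.1]
grip_width: 0.0299
```

Run:
```python
from m import *; from p import st,plan
st(); t,dt,ct=shot('top'); P=cloud(ct,dt)
z=np.array([-.003,.0027])
for n,(x,y) in dict(red=(.5587,-.0157),blue=(.5718,-.1095),yellow=(.583,-.2037)).items():
    m=(np.hypot(P[...,0]-x+z[0],P[...,1]-y+z[1])<.018)&(P[...,2]>.06)&(P[...,2]<.1)
    q=onplane(ct,np.argwhere(m)[:,::-1],.075); print(n,rect(q) if len(q)>5 else len(q),np.nanmedian(P[m][:,2]) if m.any() else 0)
m=masks(t)['green']; k,l,s,ce=cv2.connectedComponentsWithStats(m.astype(np.uint8))
for i in range(1,k):
    if s[i,4]>60: print(ce[i],s[i,2:],onplane(ct,ce[i],.022)[0].round(4), np.nanmedian(P[l==i],0).round(4))
im,d,c=shot('wrist'); save(np.vstack([cv2.resize(t[170:290,180:440],(640,295)),im[:300]]),'f1.png')
plan(.6755,.2125,.10,90)
```

```text
t 48.3 tcp [ 0.5722 -0.1095  0.2165] psi 7.67 tilt 0.16 F [0.7 0.3 0.1] w 0.0299
red (array([ 0.56154126, -0.01638033]), (27.2, 9.4), -81.71522903442383) 0.07442478667615604
blue (array([ 0.57161664, -0.10240376]), (10.5, 7.8), -88.84294772148132) 0.07418542402549944
yellow 0 0
[461.47619048 150.04761905] [ 83   3 105] [ 0.8534 -0.3393  0.022 ] [ 0.8324 -0.3184  0.1016]
[280.31304348 176.28695652] [ 12  12 115] [0.7703 0.1564 0.022 ] [0.7708 0.1571 0.0217]
[260.29059829 209.26495726] [ 13  12 117] [0.6784 0.2086 0.022 ] [0.679  0.2091 0.0217]
[327.60215054 327.08602151] [ 26  37 186] [0.3635 0.0191 0.022 ] [0.3628 0.018  0.0133]
n 11 D [ 0.1049  0.3217 -0.1115] rv [ -0.4  -0.3 -82.3]
[0.0277,0.0134,0.01,-0.0,-0.0,-7.5,0.0257,0.0169,0.01,-0.0,-0.0,-7.5,0.0233,0.0201,0.01,-0.0,-0.0,-7.5,0.0205,0.023,0.01,-0.0,-0.0,-7.5,0.0173,0.0255,0.01,-0.0,-0.0,-7.5,0.0139,0.0275,0.01,-0.0,-0.0,-7.5,0.0102,0.0291,0.01,-0.0,-0.0,-7.5,0.0063,0.0301,0.0101,-0.0,-0.0,-7.5,0.0023,0.0307,0.0101,-0.0,-0.0,-7.5,-0.0017,0.0307,0.0101,-0.0,-0.0,-7.5,-0.0057,0.0302,0.0101,-0.0,-0.0,-7.5]
```

View pics/f1.png

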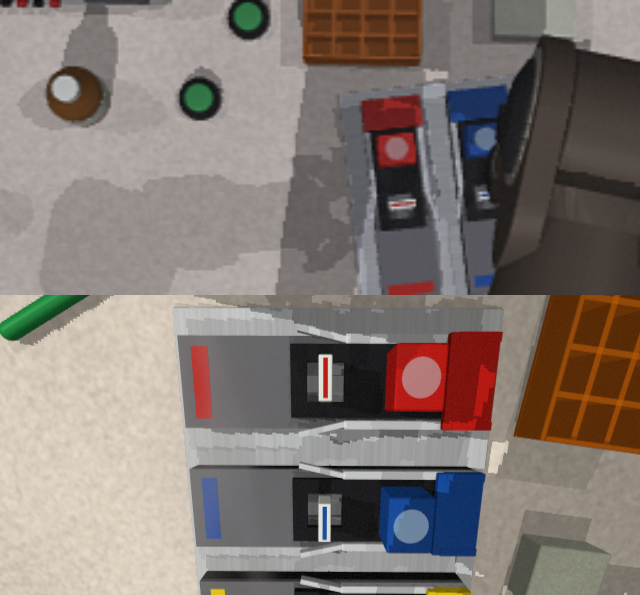

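Red and blue are locked, wings crosswise at (325,377) and (325,523). Buttons: (200,98) in the upper crop is the nearer one, 0.71 m from the base against 0.79 m for (249,17), so (200,98) it is. I'll move above it and check yellow before pressing.

Request:
apply_moves(commands=[0.03,0.014,0.005,0,0,0,0.03,0.014,0.01,0,0,0,0.03,0.014,0.01,0,0,0,0.03,0.015,0.01,0,0,0,0.03,0.015,0.01,0,0,0,0.03,0.015,0.01,0,0,0,0.03,0.015,0.01,0,0,0,0.03,0.015,0.01,0,0,0,0.03,0.014,0.01,0,0,0,0.025,0.01,0.01,0,0,0,0,0,0,0,0,0,0,0,0,0,0,0], grip=1)

```text
t: 49.6
tcp_pos: [0.6632, 0.2112, 0.084]
tcp_rot: [-2.053, -2.344, 0.051]
force: [0.6, 0.4, -0.0]
grip_width: -0.0
```

Run:
```python
from m import *; from p import st,plan
st(); t,dt,ct=shot('top'); P=cloud(ct,dt)
for n,(x,y) in dict(red=(.5617,-.0184),blue=(.5748,-.1122),yellow=(.586,-.2064)).items():
    m=(np.hypot(P[...,0]-x,P[...,1]-y)<.018)&(P[...,2]>.06)&(P[...,2]<.1)
    q=onplane(ct,np.argwhere(m)[:,::-1],.075); print(n,rect(q),np.nanmedian(P[m][:,2]))
for n,s in dict(red=(.6205,-.0113),blue=(.631,-.1046),yellow=(.6435,-.1986)).items():
    m=(np.hypot(P[...,0]-s[0],P[...,1]-s[1])<.03)&(abs(P[...,2]-.082)<.007); print(n,'block',rect(onplane(ct,np.argwhere(m)[:,::-1],.082)))
save(cv2.resize(t[170:290,180:440],None,fx=3,fy=3),'f2.png')
plan(.6765,.2105,.05,7.6)
```

```text
t 49.6 tcp [0.6632 0.2112 0.084 ] psi 7.57 tilt 2.36 F [ 0.6  0.4 -0. ] w -0.0
red (array([ 0.56204492, -0.01647336]), (26.1, 7.8), -88.84441292285919) 0.07531887052208963
blue (array([ 0.57438824, -0.1102077 ]), (26.2, 7.8), -88.84296333789825) 0.07414461912804038
yellow (array([ 0.58560144, -0.20293581]), (29.6, 9.1), -81.71665096282959) 0.07472774938577365
red block (array([ 0.62012341, -0.00866853]), (39.0, 31.3), -88.83397662639618)
blue block (array([ 0.63231976, -0.10302724]), (40.6, 32.0), -82.97231101989746)
yellow block (array([ 0.64413599, -0.19759392]), (41.3, 32.1), -81.69407367706299)
n 1 D [ 0.0136 -0.0005 -0.0338] rv [-2.4  0.1 -0. ]
[-0.0022,0.0149,0.0332,-2.4,0.1,-0.0]
```

View pics/f2.png

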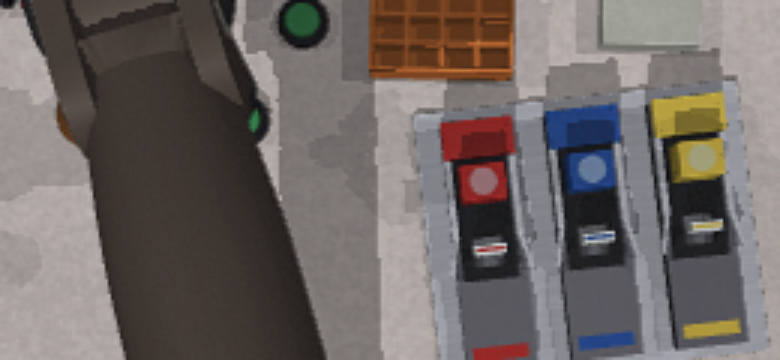

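All three are home, with wings crosswise at stud-down height (about 0.0745). Now press the button.

Request:
apply_moves(commands=[-0.002,0.014,0.01,-2.4,0,0,0,0,0.01,0,0,0,0,0,0,0,0,0])

```text
t: 49.95
tcp_pos: [0.6758, 0.2076, 0.0622]
tcp_rot: [2.073, 2.359, -0.005]
force: [-0.2, 0.3, 0.1]
grip_width: 0.0001
```

```bash
python3 p.py .6765 .2105 .022 7.6
```

```text
t 49.95 tcp [0.6758 0.2076 0.0622] psi 7.39 tilt 0.19 F [-0.2  0.3  0.1] w 0.0001
n 2 D [ 0.0007  0.0029 -0.0402] rv [-0.1  0.2 -0.2]
[0.0015, 0.0006, 0.0201, -0.0, 0.1, -0.1] x 2
```

Request:
apply_moves(commands=[0.003,0,0.015,0,0,0,0,0,0.015,0,0,0,0,0,0.008,0,0,0,0,0,0.005,0,0,0,0,0,0.005,0,0,0])

```text
t: 50.45
tcp_pos: [0.6758, 0.2093, 0.0154]
tcp_rot: [2.074, 2.356, -0.001]
force: [-14.9, -5.3, 43.0]
grip_width: -0.0002
```

```bash
python3 p.py .6765 .2105 .022 7.6
```

```text
t 50.45 tcp [0.6758 0.2093 0.0154] psi 7.28 tilt 0.16 F [-14.9  -5.3  43. ] w -0.0002
n 1 D [0.0007 0.0012 0.0066] rv [ 0.1  0.1 -0.3]
[0.0011,0.0009,-0.0066,0.1,0.1,-0.3]
```

Request:
apply_moves(commands=[0,0,0,0,0,0,0,0,-0.01,0,0,0,0,0,-0.03,0,0,0,0,0,-0.04,0,0,0,0,0,-0.04,0,0,0,0,0,-0.03,0,0,0,-0.02,-0.03,0,0,0,0,-0.02,-0.03,0,0,0,0,0,-0.03,0,0,0,0,0,0,0,0,0,0,0,0,0,0,0,0])

```text
t: 51.55
tcp_pos: [0.5903, 0.158, 0.1766]
tcp_rot: [2.07, 2.355, 0.006]
force: [0.2, -0.0, 0.9]
grip_width: 0.0001
```

Run:
```python
from m import *; from p import st
st(); t,dt,ct=shot('top'); P=cloud(ct,dt)
im,d,c=shot('wrist'); Q=cloud(c,d)
m=np.hypot(Q[...,0]-.6765,Q[...,1]-.2105)<.008; print('button z wrist',np.nanmedian(Q[m][:,2]) if m.any() else None)
for n,(x,y) in dict(red=(.5617,-.0184),blue=(.5748,-.1122),yellow=(.586,-.2064)).items():
    m=(np.hypot(P[...,0]-x,P[...,1]-y)<.018)&(P[...,2]>.06)&(P[...,2]<.1); print(n,rect(onplane(ct,np.argwhere(m)[:,::-1],.075)),np.nanmedian(P[m][:,2]))
s,_,_=shot('side'); save(s,'s2.png')
```

```text
t 51.55 tcp [0.5903 0.158  0.1766] psi 7.36 tilt 0.4 F [ 0.2 -0.   0.9] w 0.0001
button z wrist 0.021445905136550286
red (array([ 0.56145477, -0.01640289]), (27.1, 9.5), -82.50041818618774) 0.07484784006485068
blue (array([ 0.57388354, -0.11010886]), (27.3, 9.4), -81.71573257446289) 0.07438308149126249
yellow (array([ 0.58562683, -0.20311028]), (29.2, 9.1), -81.71665096282959) 0.0751153003478866
```

View pics/s2.png

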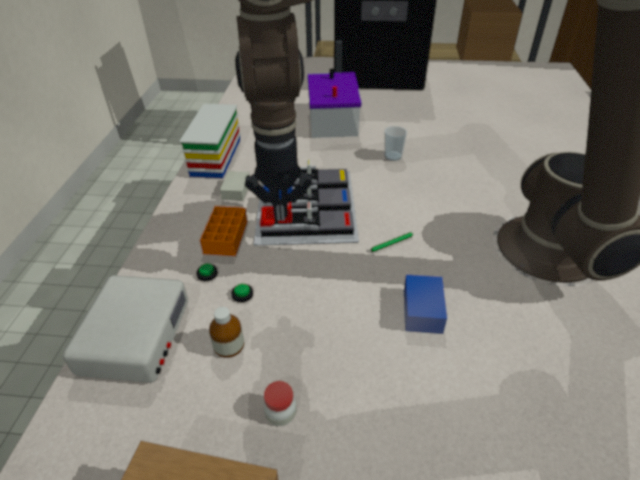

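Bottle (226,333), jar (279,402) and beaker (395,143) are upright, the button is up (z 0.0214, about 0.021 before) and the arm is clear of everything. Handing in.

```bash
python3 -c "
from cell import r
print(r.finish_job())"
```

```text
the job is handed in; nothing more can be done
None
```

The job is handed in at about 51.7 s on the robot's clock. I slid the red, yellow and blue cassettes home against their end stops and locked each stud. Then I pressed the nearer green button right down (about 6 mm, 43 N at the bottom) and let it come up. The blue cassette was knocked aside while I was working on red, so I measured it again before gripping it.

- **Locks:** in the last top view all three wings stood at about 0.075 m, which is about 13 mm down. They were crosswise to the bays within about 1°.
- **Home position:** just before the press, the block centres matched the computed home positions within about 2 mm.
- **Button and bystanders:** the button top read 0.0214 m, back up. The bottle, beaker and jar stood upright and the arm was clear.
- **Disagreements:**
  - The wrist and top cameras differed by a steady 3–4 mm; I worked in the wrist camera's frame.
  - The first red grip sat too high, so I redid it before lifting.

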